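Line up safety valves by height on the store's board

TASK

Get the four yellow-capped safety valves ready for the stock check: stand one upright in the middle of each round pad on the plywood board, in order of height, with the tallest on the pad next to the orange end block and the shortest at the grey end. Set each one down gently; do not drop any or tip it over.

Things in the scene. Friction and masses are not known exactly. Their poses are not given: they have to be found in the camera images.
- valve_xl_mid (a point): Tallest safety valve, 98 mm high, 0.6 kg, loose, upright on the table, round (yaw does not matter): steel foot flange 60 mm across, 6 mm thick (bolts to 8), brass body 43 mm across up to 83 mm, thin steel collar, small yellow cap. Best gripped 25 mm below its top, so that the gripper's body clears the cap. This point: on its axis, half-way up (49 mm); z is its axis, up.
- valve_l_mid (a point): Second tallest safety valve, 84 mm high, 0.45 kg, loose, upright on the table, round (yaw does not matter): steel foot flange 54 mm across, 6 mm thick (bolts to 8), brass body 38 mm across up to 71 mm, thin steel collar, small yellow cap. Best gripped 25 mm below its top, so that the gripper's body clears the cap. This point: on its axis, half-way up (42 mm); z is its axis, up.
- valve_m_mid (a point): Third tallest safety valve, 70 mm high, 0.32 kg, loose, upright on the table, round (yaw does not matter): steel foot flange 48 mm across, 6 mm thick (bolts to 8), brass body 33 mm across up to 60 mm, thin steel collar, small yellow cap. Best gripped 25 mm below its top, so that the gripper's body clears the cap. This point: on its axis, half-way up (35 mm); z is its axis, up.
- valve_s_mid (a point): Shortest safety valve, 56 mm high, 0.2 kg, loose, upright on the table, round (yaw does not matter): steel foot flange 42 mm across, 6 mm thick (bolts to 8), brass body 28 mm across up to 48 mm, thin steel collar, small yellow cap. Best gripped 25 mm below its top, so that the gripper's body clears the cap. This point: on its axis, half-way up (28 mm); z is its axis, up.
- pad1_top (a point): One of four fixed round black rubber pads with a white ring, 76 mm across, in a row along a low plywood board (440 x 90 mm); neighbours are about 95 mm apart (79 to 111). This point is the centre of the pad's top face, 15 mm above the table; y runs along the row, x across it, z up. pad1 is number 1 counted from the +y end of the row; which end has the orange stop changes from start to start.
- pad2_top (a point): One of four fixed round black rubber pads with a white ring, 76 mm across, in a row along a low plywood board (440 x 90 mm); neighbours are about 95 mm apart (79 to 111). This point is the centre of the pad's top face, 15 mm above the table; y runs along the row, x across it, z up. pad2 is number 2 counted from the +y end of the row; which end has the orange stop changes from start to start.
- pad3_top (a point): One of four fixed round black rubber pads with a white ring, 76 mm across, in a row along a low plywood board (440 x 90 mm); neighbours are about 95 mm apart (79 to 111). This point is the centre of the pad's top face, 15 mm above the table; y runs along the row, x across it, z up. pad3 is number 3 counted from the +y end of the row; which end has the orange stop changes from start to start.
- pad4_top (a point): One of four fixed round black rubber pads with a white ring, 76 mm across, in a row along a low plywood board (440 x 90 mm); neighbours are about 95 mm apart (79 to 111). This point is the centre of the pad's top face, 15 mm above the table; y runs along the row, x across it, z up. pad4 is number 4 counted from the +y end of the row; which end has the orange stop changes from start to start.
- stop_orange_top (a point): Fixed orange block, 86 mm across the board, 18 mm along it, 35 mm high, at one end of the board, about 63 mm from the centre of the end pad; a like block in grey is at the other end. This point is the centre of its top, 47 mm above the table. Small loose parts (up to 30 mm high) lie between the valves; bigger equipment stands beyond and beside the board.
Mind the look-alikes: they are no part of the job. Leave any red look-alike of the part that bears valve_s_mid alone. What is shaped like the part that bears valve_m_mid but blue is not meant.

How it is judged:
At the end, for the whole second after the job is handed in: Each valve stands upright (within 0.1 rad) on its own pad, its axis within 12 mm of the pad's centre and its foot down on the pad (within 5 mm in height), in falling order of height from the orange block; all are at rest (below 0.02 m/s) (((horizontal distance between pad1_top and stop_orange_top below 0.15 m and horizontal distance between valve_xl_mid and pad1_top below 0.012 m and z of valve_xl_mid in the frame of pad1_top between 0.044 and 0.054 m and horizontal distance between valve_l_mid and pad2_top below 0.012 m and z of valve_l_mid in the frame of pad2_top between 0.037 and 0.047 m and horizontal distance between valve_m_mid and pad3_top below 0.012 m and z of valve_m_mid in the frame of pad3_top between 0.03 and 0.04 m and horizontal distance between valve_s_mid and pad4_top below 0.012 m and z of valve_s_mid in the frame of pad4_top between 0.023 and 0.033 m) or (horizontal distance between pad4_top and stop_orange_top below 0.15 m and horizontal distance between valve_xl_mid and pad4_top below 0.012 m and z of valve_xl_mid in the frame of pad4_top between 0.044 and 0.054 m and horizontal distance between valve_l_mid and pad3_top below 0.012 m and z of valve_l_mid in the frame of pad3_top between 0.037 and 0.047 m and horizontal distance between valve_m_mid and pad2_top below 0.012 m and z of valve_m_mid in the frame of pad2_top between 0.03 and 0.04 m and horizontal distance between valve_s_mid and pad1_top below 0.012 m and z of valve_s_mid in the frame of pad1_top between 0.023 and 0.033 m)) and angle between each of valve_xl_mid, valve_l_mid, valve_m_mid, valve_s_mid's own z axis and vertical below 0.1 rad and linear speed of each of valve_xl, valve_l, valve_m, valve_s below 0.02 m/s); the robot touches nothing.
It fails at once if a valve is tipped over (more than 0.7 rad) (angle between any of valve_xl_mid, valve_l_mid, valve_m_mid, valve_s_mid's own z axis and vertical above 0.7 rad).
It fails at once if a valve is dropped (moves faster than 0.7 m/s while not held, a fall of about 25 mm) ((linear speed of valve_xl above 0.7 m/s and contact force between the fingers and valve_xl below 0.05 N) or (linear speed of valve_l above 0.7 m/s and contact force between the fingers and valve_l below 0.05 N) or (linear speed of valve_m above 0.7 m/s and contact force between the fingers and valve_m below 0.05 N) or (linear speed of valve_s above 0.7 m/s and contact force between the fingers and valve_s below 0.05 N)).
It also fails if it takes over 90 s, if anything falls off the work surface, if the arm or the gripper's body presses on something with over 40 N, if the wrist force passes 120 N, or if a joint passes its speed limit or range.

ROBOT

A 7-joint arm with a two-finger parallel gripper is mounted at the origin on the work surface. World frame = base frame: x ahead of the robot, y to its left, z up, the work surface at z = 0. Lengths are in m, angles in rad, forces in N, time in s.
With the tool pointing down it reaches from about 0.4 to 0.85 m from the base axis. Payload 10.4 kg.
Tool frame: the origin (TCP) lies between the finger pads; the fingertips stand manip.finger_overhang ahead of it and the grasp point (between the pads) lies 11 mm behind it (manip.finger_overhang is the distance from the TCP to the fingertips, in m); x points along the fingers, z is the direction in which the jaws open and shut, and the axes are right-handed (so a half turn about x gives the same grasp; the last joint's range is limited). The gripper opens to 85 mm and grips with 20 to 120 N. Pads are 22 mm wide; open, the fingers measure 114 mm over their backs; the gripper's body (76 mm by 85 mm) begins 54 mm behind the grasp point. The pads swing forward as they close: fully open they stand 13 mm farther back than shut.
Start: joints at [1.199, 0.332, -0.065, 1.46, 0.022, 1.35, -0.088], TCP at [0.214, -0.587, 0.239] pointing down, gripper open.
Joint ranges: [-2.6, 2.6], [-0.5, 2.12], [-1.47, 1.34], [0.16, 2.42], [-1.27, 4.41], [0.06, 2.06], [-2.6, 2.6]. Speed limits (rad/s): [2.22, 2.22, 2.79, 2.79, 3.14, 3.14, 3.14].

INTERFACE

Orientations are given as a unit quaternion [x, y, z, w].
In Python, from workcell import get_obs, camera, workorder, manip gives the robot as it stands. The module is installed in compiled form; this text tells all that it offers.
- The arm moves only by the tool play_rows, never from a script. Its argument "increments" is text: rows parted by semicolons, each of 4 numbers parted by spaces: the shift along the tool's x, y, z in m, then the turn about the tool's x in rad. A call has 1 to 20 rows; each row shifts and turns the pose as measured when the row begins, along the tool's axes as they then stand; what a row does not reach is not made up. A row lasts 1/10 s, in which the tool goes at most 50 mm and 8.59 degrees, less where a joint would pass 70% of its speed; a pose out of reach is approached as far as the arm can. A call is refused whole if a number of a shift passes 0.05 or a number of a turn 0.15, either way. A call with a gripper value outside its range is refused whole. "hand" is the gripper command: -1 is fully open, 1 is shut, values between are in proportion, set as the call begins (left out, the last holds). The fingers move at their own pace and stop on an object; "squeeze" is the grip in N (left out, the last holds). Time passes only in rows, so rows that do not move let the fingers close. It gives the time, the measured TCP pose, the force and the opening at its end, in the units of the state.
- get_obs(): the state, without advancing time (a new reading comes with each control period).
- camera(name): name is "side" or "top"; returns a dict with "img" (420x560x3 uint8, blue, green, red), "fov_y" (degrees; the focal length in pixels is half the picture's height over the tangent of half this angle, whatever the lens; pixels are square), "cx", "cy" (the principal point, pixels), "distortion" ([k1, k2, p1, p2, k3] as OpenCV has them; the pictures are not rectified), "R" (3x3) and "t" (3): a world point X has camera coordinates R X + t. Camera axes: x right, y down, z forward; pixel columns grow to the right and rows downward; lengths in m; the calibration is good to about 2 mm. A picture is of the moment at which its call begins. There is no depth.
- workorder.hand_in(): hands the job in, once; it reports no verdict.
The state is a dict: "clock": time; "joint_pos": joint angles; "joint_velocities": joint speeds; "tau": joint torques, N m; "position": TCP position; "ee_rot": TCP orientation; "ft_force": force on the tool from outside, world axes, zero at the start; "torque": the same for the moment, N m; "grip_width": opening from 0.0 (shut) to 1.0 (fully open).
Only numpy, scipy, OpenCV 4.12 (cv2) and the standard library are available. Lean on these libraries where they do the work, as an engineer would, in place of code of your own. Each camera call takes 0.05 s, during which the arm holds its last target.

## Working session

There is one attempt and no reset: what is moved stays moved. The work goes in short steps, Python scripts to look and compute and a tool call to move; the robot and the scene stay as the last step left them, time stands still between calls to the robot, and variables do not carry over. Pictures are saved under pics/ and viewed, and the job is handed in when it is done.

Besides the shell and the picture viewer there is one more tool, called after "Emit:" in YAML: its name, and indented under it one key for each argument. play_rows: Moves the arm, as the interface text tells. Its arguments: {"type":"object","properties":{"increments":{"type":"string"},"hand":{"type":"number"},"squeeze":{"type":"number"}},"required":["increments"]}

```bash
mkdir -p pics
python3 - <<'E'
from workcell import get_obs, camera, workorder, manip
import cv2, numpy as np
o=get_obs()
for k,v in o.items(): print(k,np.round(v,4))
print(manip.finger_overhang, dir(manip))
for n in ("side","top"):
    c=camera(n); cv2.imwrite(f"pics/{n}0.png",c["img"])
    print(n,c["fov_y"],c["cx"],c["cy"],c["distortion"],c["R"],c["t"])
E
```

```text
clock 0.0
joint_pos [ 1.1994  0.3329 -0.0647  1.461   0.0216  1.3499 -0.0885]
joint_velocities [ 0.0004 -0.0013  0.0001 -0.0003 -0.0008 -0.0006 -0.    ]
tau [-1.20000e-03 -6.25441e+01  4.84000e-02 -3.91605e+01  1.61000e-02
  9.90000e-03  0.00000e+00]
position [ 0.2135 -0.587   0.2385]
ee_rot [ 0.4059  0.5796 -0.4054  0.5787]
ft_force [ 0.1928  0.1077 -0.4258]
torque [-0.0197  0.0009 -0.0142]
grip_width 0.9979
0.008 ['MotionError', '__class__', '__delattr__', '__dict__', '__dir__', '__doc__', '__eq__', '__format__', '__ge__', '__getattribute__', '__getstate__', '__gt__', '__hash__', '__init__', '__init_subclass__', '__le__', '__lt__', '__module__', '__ne__', '__new__', '__reduce__', '__reduce_ex__', '__repr__', '__setattr__', '__sizeof__', '__str__', '__subclasshook__', '__weakref__', 'finger_overhang']
side 52.04826792593656 281.3753985099883 212.27155816985191 [-0.03360217  0.          0.          0.          0.        ] [[ 0.95466498 -0.29767219  0.00245826]
 [-0.19671339 -0.63703483 -0.74531233]
 [ 0.22342475  0.71104    -0.66671095]] [-0.52037264  0.16561769  0.9335735 ]
top 46.561285729208834 282.4483699669103 209.07457595520276 [0.04445707 0.         0.         0.         0.        ] [[ 0.00874198 -0.99991466  0.0097079 ]
 [-0.99111511 -0.00995275 -0.13263402]
 [ 0.13271932 -0.00846217 -0.99111754]] [0.01448147 0.54617    1.42774314]
```

View pics/top0.png

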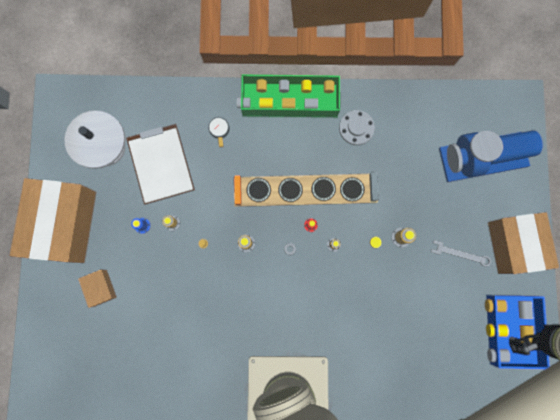

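View pics/side0.png

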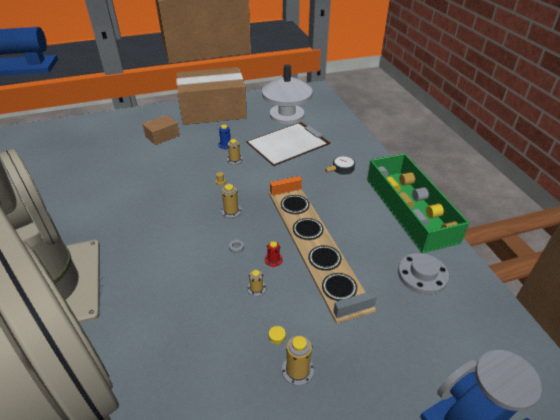

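The top view shows four brass valves with yellow caps at (170,221), (246,242), (335,243) and (404,236). The blue look-alike is at (140,225) and the red one at (311,224). Other loose parts are a cap at (376,242), a nut at (203,244) and a ring at (290,249). The board's orange end is on the left (+y), so pad1 is next to orange. Next I'll measure positions and heights from both views.

```bash
cat > h.py <<'E'
import cv2, numpy as np
from workcell import get_obs, camera
from scipy.spatial.transform import Rotation as Rn
def K(c):
    f=210/np.tan(np.radians(c["fov_y"])/2); return np.array([[f,0,c["cx"]],[0,f,c["cy"]],[0,0,1.]])
def ray(c,p):
    u=cv2.undistortPoints(np.array([[p]],float),K(c),np.array(c["distortion"],float))[0,0]
    R=np.array(c["R"]);t=np.array(c["t"]); return -R.T@t, R.T@np.array([u[0],u[1],1.])
def onplane(c,p,z):
    o,d=ray(c,p); return o+d*(z-o[2])/d[2]
def tri(c1,p1,c2,p2):
    o1,d1=ray(c1,p1);o2,d2=ray(c2,p2)
    A=np.stack([d1,-d2],1);s=np.linalg.lstsq(A,o2-o1,rcond=None)[0]
    a=o1+s[0]*d1;b=o2+s[1]*d2; return (a+b)/2,np.linalg.norm(a-b)
def proj(c,X):
    return cv2.projectPoints(np.array([X],float),cv2.Rodrigues(np.array(c["R"]))[0],np.array(c["t"],float),K(c),np.array(c["distortion"],float))[0][0,0]
def blobs(m,amin=15):
    n,l,s,ce=cv2.connectedComponentsWithStats(m.astype(np.uint8))
    return [(ce[i],s[i]) for i in range(1,n) if s[i][4]>=amin]
def hsv(c): return cv2.cvtColor(c["img"],cv2.COLOR_BGR2HSV)
def yellow(c): return cv2.inRange(hsv(c),(24,170,120),(35,255,255))
E
python3 - <<'E'
from h import *
T=camera("top");S=camera("side")
for n,c in(("T",T),("S",S)):
    print(n,"cam",np.round(-np.array(c["R"]).T@c["t"],3))
    for b,s in blobs(yellow(c)>0,8): print(n,np.round(b,1),s)
g=T["img"][120:270,100:440]; 
cv2.imwrite("pics/topz.png",cv2.resize(g,None,fx=2.3,fy=2.3,interpolation=cv2.INTER_CUBIC))
g=S["img"][110:390,130:390]
cv2.imwrite("pics/sidez.png",cv2.resize(g,None,fx=2.1,fy=2.1,interpolation=cv2.INTER_CUBIC))
# pads: dark ellipses
for n,c in(("T",T),("S",S)):
    m=hsv(c)[...,2]<60
    for b,s in blobs(m,100):
        print(n,"dark",np.round(b,1),s,np.round(onplane(c,b,.015),4))
E
```

```text
T cam [0.352 0.032 1.487]
T [306.1  84.8] [302  80  10  11  93]
T [265.7 102. ] [260  98  13   9 109]
T [167.1 220.4] [165 219   5   4  17]
T [135.7 223.1] [134 221   5   5  16]
T [311.7 223.1] [310 221   5   5  18]
T [409.  234.6] [406 232   7   7  39]
T [244.1 241.3] [242 239   6   6  25]
T [375.3 241.9] [371 238  10   9  74]
T [335.2 243.3] [334 242   4   4  12]
T [491.3 329.9] [489 324   5  12  45]
T [502.9 330.2] [499 325   9  11  77]
S cam [ 0.321 -0.713  0.747]
S [223.6 126.1] [222 125   4   3  11]
S [232.7 141. ] [231 140   5   3  13]
S [393.8 183.1] [388 177  12  14  67]
S [228.2 187. ] [225 185   7   5  33]
S [436.7 209.5] [429 204  15  13 125]
S [273.  243.9] [271 242   6   5  23]
S [255.3 272.9] [253 271   6   5  24]
S [276.6 334.4] [269 327  16  16 207]
S [298.8 343.1] [293 337  13  13 137]
T dark [537.2 340.8] [510 325  50  33 635] [ 0.1697 -0.7252  0.015 ]
S dark [310.9  23.8] [307   0   8  47 159] [1.1362 1.392  0.015 ]
S dark [30.4 47.5] [  0  28  52  34 390] [-0.1958  1.4884  0.015 ]
S dark [431.5 192.9] [402 158  62  65 699] [0.9774 0.0228 0.015 ]
S dark [  7.1 185.8] [  0 163  16  45 221] [-0.1289  0.3976  0.015 ]
S dark [397.7 206.9] [ 368  165   59   84 1094] [ 0.8612 -0.0015  0.015 ]
S dark [294.4 203.3] [284 197  22  14 243] [0.6092 0.0913 0.015 ]
S dark [307.5 227.7] [296 220  24  16 296] [ 0.6105 -0.0057  0.015 ]
S dark [ 59.5 246.1] [ 49 233  19  27 143] [0.0295 0.1079 0.015 ]
S dark [501.5 249.5] [487 240  30  20 312] [ 1.0216 -0.2106  0.015 ]
S dark [324.4 256.8] [312 248  26  19 368] [ 0.6148 -0.1075  0.015 ]
S dark [ 52.4 342.5] [  0 251 110 169 915] [ 0.0335 -0.1612  0.015 ]
S dark [ 69.1 275.2] [ 54 258  24  32 309] [0.0562 0.007  0.015 ]
S dark [339.1 285.8] [326 276  27  21 444] [ 0.614  -0.1951  0.015 ]
```

View pics/topz.png

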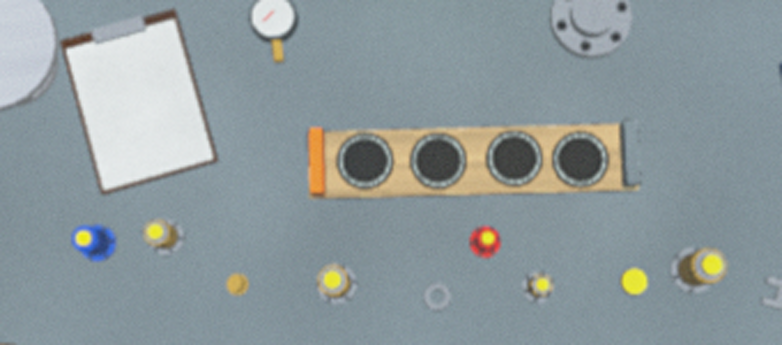

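View pics/sidez.png

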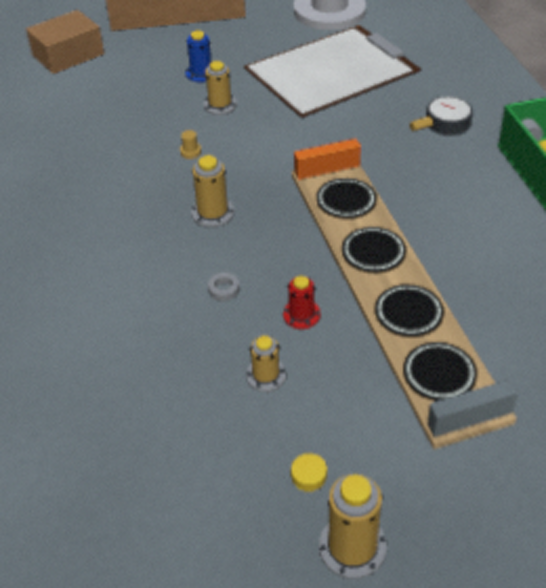

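The crops confirm the identities: XL at top (404,236), L at (246,242), M at (170,221) and S at (335,243). The blue one at (140,225), the red one at (311,224) and the loose cap at (376,242) are excluded. Next I'll triangulate.

Run:
```python
from h import *
T=camera("top");S=camera("side")
def cen(c,p,r):
    m=yellow(c); 
    y,x=np.mgrid[:420,:560]; h=hsv(c)
    w=(np.hypot(x-p[0],y-p[1])<r)&(h[...,0]>=24)&(h[...,0]<=35)&(h[...,1]>150)
    return np.array([x[w].mean(),y[w].mean()])
V={"XL":((409,234.6),(298.8,343.1),.098),"L":((244.1,241.3),(228.2,187),.084),"M":((167.1,220.4),(232.7,141),.07),"S":((335.2,243.3),(255.3,272.9),.056)}
for n,(a,b,z) in V.items():
    X,e=tri(T,a,S,b); zz=z-.003
    print(n,np.round(X,4),"gap",round(e,4),"T",np.round(onplane(T,a,zz)[:2],4),"S",np.round(onplane(S,b,zz)[:2],4))
# pads
h=hsv(T); 
m=(h[...,2]<90); m[:170]=0;m[210:]=0;m[:,:240]=0;m[:,372:]=0
PT=[(b,s) for b,s in blobs(m,150)]
PS=[(294.4,203.3),(307.5,227.7),(324.4,256.8),(339.1,285.8)]
PT.sort(key=lambda q:q[0][0])
for (b,s),q in zip(PT,PS):
    X,e=tri(T,b,S,q)
    print("pad",np.round(b,1),s,np.round(onplane(T,b,.015)[:2],4),"S",np.round(onplane(S,q,.015)[:2],4),np.round(X,4))
```

```text
XL [ 0.4688 -0.3431  0.0914] gap 0.0006 T [ 0.4682 -0.3421] S [ 0.4683 -0.3452]
L [0.4459 0.1297 0.0782] gap 0.0007 T [0.4453 0.1296] S [0.4457 0.1262]
M [0.5061 0.3563 0.0639] gap 0.0012 T [0.5052 0.3556] S [0.5059 0.3514]
S [ 0.4445 -0.1365  0.0507] gap 0.001 T [ 0.4439 -0.1361] S [ 0.4446 -0.1384]
pad [258.2 189.4] [250 181  18  18 256] [0.6087 0.094 ] S [0.6091 0.0912] [0.6097 0.094  0.0124]
pad [290.  189.4] [281 181  19  18 255] [ 0.6099 -0.0033] S [ 0.6105 -0.0056] [ 0.6108 -0.0035  0.0129]
pad [323.3 188.3] [315 180  18  18 251] [ 0.6144 -0.105 ] S [ 0.6148 -0.1075] [ 0.6153 -0.1054  0.0124]
pad [351.7 188.9] [343 180  18  18 251] [ 0.6133 -0.1921] S [ 0.6141 -0.195 ] [ 0.6146 -0.1928  0.0119]
```

```bash
cat > go.py <<'E'
from h import *
import sys
o=get_obs(); M=Rn.from_quat(o["ee_rot"]).as_matrix(); p=np.array(o["position"])
print("clk",round(o["clock"],2),"p",np.round(p,4),"grip",round(float(o["grip_width"]),3),"F",np.round(o["ft_force"],1),"q",np.round(o["joint_pos"],2))
z=M[:,2]; yaw=np.arctan2(z[1],z[0]); d=(-yaw+np.pi/2)%np.pi-np.pi/2
print("toolx",np.round(M[:,0],3),"y",np.round(M[:,1],3),"z",np.round(z,3),"turn about tool x to jaw||X:",round(-d,3))
for i in range(1,len(sys.argv),3):
    t=np.array([float(a) for a in sys.argv[i:i+3]]); print("to",t,"tool shift",np.round(M.T@(t-p),4));
E
python3 go.py .4688 -.3431 .2
```

```text
clk 0.3 p [ 0.2136 -0.5873  0.239 ] grip 0.993 F [0.8 0.1 0.7] q [ 1.2   0.33 -0.06  1.46  0.02  1.35 -0.09]
toolx [-0.  0. -1.] y [ 0.94   0.342 -0.   ] z [ 0.342 -0.94  -0.   ] turn about tool x to jaw||X: -1.222
to [ 0.4688 -0.3431  0.2   ] tool shift [ 0.0391  0.3233 -0.1422]
```

Emit:
play_rows:
  increments: "0 0.03 0 -0.14; 0 0.03 0 -0.14; 0 0.03 0 -0.14; 0 0.03 0 -0.14; 0 0.03 0 -0.14; 0 0 0 -0.14; 0 0 0 -0.14; 0 0 0 -0.14; 0 0 0 -0.10; 0 0 0 0"
  hand: -1
  squeeze: 50

```text
clock: 1.3
position: [0.3362, -0.4958, 0.238]
ee_rot: [-0.016, 0.707, 0.016, 0.706]
ft_force: [0.3, -0.0, 0.3]
grip_width: 0.998
```

```bash
python3 go.py .4688 -.3431 .17
```

```text
clk 1.3 p [ 0.3362 -0.4958  0.238 ] grip 0.998 F [ 0.3 -0.   0.3] q [ 1.15  0.29 -0.31  1.52  0.09  1.34  0.88]
toolx [-0.001  0.001 -1.   ] y [-0.045  0.999  0.001] z [ 0.999  0.045 -0.001] turn about tool x to jaw||X: 0.045
to [ 0.4688 -0.3431  0.17  ] tool shift [0.068  0.1465 0.1394]
```

Emit:
play_rows:
  increments: "0 0.03 0.028 0.045; 0.014 0.029 0.028 0; 0.014 0.029 0.028 0; 0.014 0.029 0.028 0; 0.014 0.029 0.028 0; 0.012 0 0 0; 0 0 0 0"

```text
clock: 2.0
position: [0.4794, -0.3469, 0.1677]
ee_rot: [0.011, 0.707, -0.011, 0.707]
ft_force: [-2.4, -0.2, -1.3]
grip_width: 0.999
```

```bash
python3 go.py .4688 -.3431 .062
python3 - <<'E'
from h import *
for n in("side","top"):
    c=camera(n); cv2.imwrite(f"pics/{n}1.png",c["img"]); print(n, proj(c,get_obs()["position"]))
E
```

```text
clk 2.0 p [ 0.4794 -0.3469  0.1677] grip 0.999 F [-2.4 -0.2 -1.3] q [ 0.88  0.34 -0.41  1.63  0.14  1.2   0.41]
toolx [-0.001 -0.001 -1.   ] y [ 0.031  1.    -0.001] z [ 1.    -0.031 -0.001] turn about tool x to jaw||X: -0.031
to [ 0.4688 -0.3431  0.062 ] tool shift [ 0.1057  0.0035 -0.0106]
side [307.51678964 316.84112104]
top [418.28553851 228.07379725]
```

View pics/side1.png

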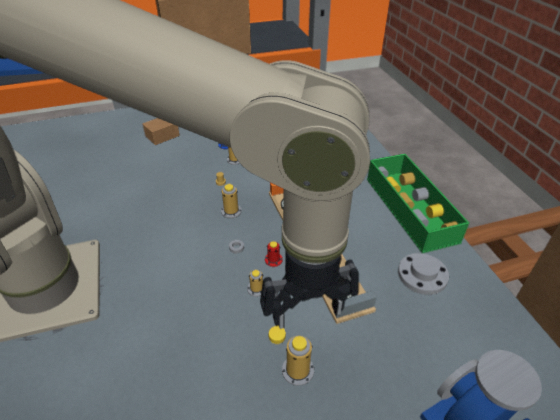

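View pics/top1.png

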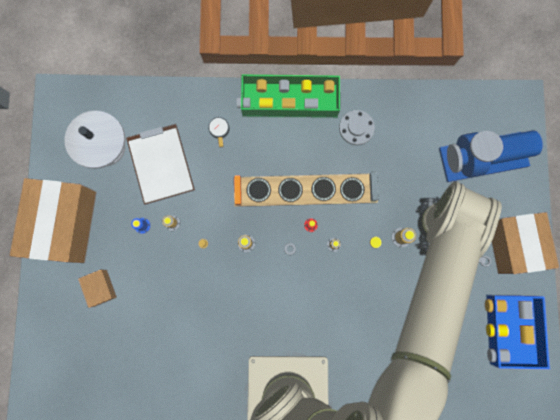

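The side view shows the open gripper just above the XL valve at (298,345), as expected. Next I'll centre it and descend.

Emit:
play_rows:
  increments: "0 0.0035 -0.0106 -0.031; 0 0 0 0; 0.015 0 0 0; 0.02 0 0 0; 0 0 0 0"

```text
clock: 2.6
position: [0.468, -0.3498, 0.1357]
ee_rot: [0.002, 0.705, -0.007, 0.709]
ft_force: [-0.6, -0.2, -0.4]
grip_width: 0.998
```

```bash
python3 go.py .4688 -.3431 .062
```

```text
clk 2.6 p [ 0.468  -0.3498  0.1357] grip 0.998 F [-0.6 -0.2 -0.4] q [ 0.9   0.35 -0.4   1.69  0.15  1.13  0.44]
toolx [ 0.005 -0.007 -1.   ] y [ 0.013  1.    -0.007] z [ 1.    -0.013  0.005] turn about tool x to jaw||X: -0.013
to [ 0.4688 -0.3431  0.062 ] tool shift [0.0736 0.0072 0.0003]
```

Emit:
play_rows:
  increments: "0.015 0.007 0 -0.01; 0.015 0 0 0; 0.015 0 0 0; 0 0 0 0"

```text
clock: 3.0
position: [0.4685, -0.3452, 0.0888]
ee_rot: [-0.0, 0.705, -0.005, 0.709]
ft_force: [-0.3, -1.0, -0.0]
grip_width: 1.002
```

```bash
python3 go.py .4688 -.3431 .062
```

```text
clk 3.0 p [ 0.4685 -0.3452  0.0888] grip 1.002 F [-0.3 -1.  -0. ] q [ 0.88  0.39 -0.4   1.74  0.18  1.04  0.42]
toolx [ 0.006 -0.008 -1.   ] y [ 0.007  1.    -0.008] z [ 1.    -0.007  0.006] turn about tool x to jaw||X: -0.007
to [ 0.4688 -0.3431  0.062 ] tool shift [0.0268 0.0023 0.0001]
```

Emit:
play_rows:
  increments: "0.014 0.003 0 0; 0.013 0 0 0; 0 0 0 0"

```text
clock: 3.3
position: [0.469, -0.3429, 0.06]
ee_rot: [-0.0, 0.705, -0.006, 0.709]
ft_force: [0.3, -0.3, 0.3]
grip_width: 1.005
```

Emit:
play_rows:
  increments: "0 0.001 0 0; 0 0 0 0; 0 0 0 0; 0 0 0 0; 0 0 0 0; 0 0 0 0; 0 0 0 0; 0 0 0 0"
  hand: 1
  squeeze: 50

```text
clock: 4.1
position: [0.4694, -0.342, 0.0607]
ee_rot: [-0.0, 0.705, -0.006, 0.71]
ft_force: [-0.3, 0.1, -1.8]
grip_width: 0.491
```

```bash
python3 go.py .6097 .094 .2
python3 - <<'E'
from h import *
for n in("side",):
    c=camera(n); cv2.imwrite(f"pics/{n}2.png",cv2.resize(c["img"][180:420,150:450],None,fx=2.4,fy=2.4))
E
```

```text
clk 4.1 p [ 0.4694 -0.342   0.0607] grip 0.491 F [-0.3  0.1 -1.8] q [ 0.87  0.42 -0.39  1.76  0.2   0.98  0.4 ]
toolx [ 0.007 -0.009 -1.   ] y [ 0.008  1.    -0.009] z [ 1.    -0.008  0.007] turn about tool x to jaw||X: -0.008
to [0.6097 0.094  0.2   ] tool shift [-0.1422  0.4359  0.1377]
```

View pics/side2.png

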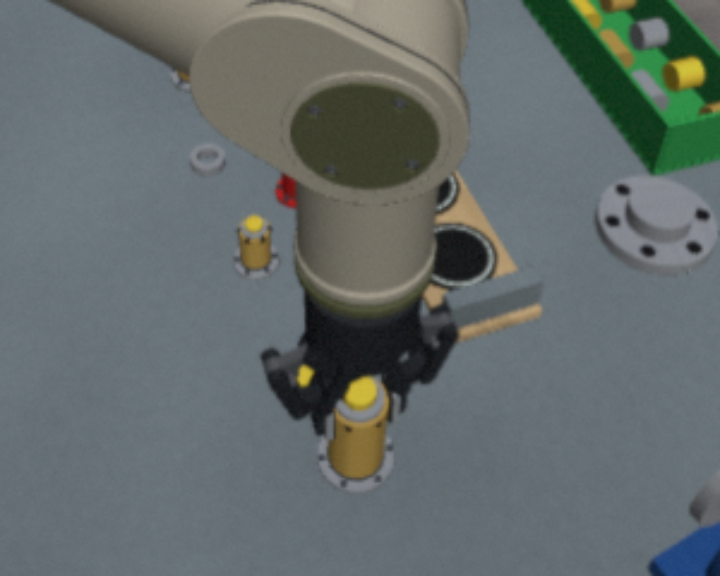

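The XL valve is gripped; the opening of 0.491 is about 42 mm, which matches its body. Next I'll lift it and see how it hangs.

Emit:
play_rows:
  increments: "-0.01 0 0 0; -0.02 0 0 0; -0.03 0 0 0; -0.03 0 0 0; -0.02 0 0 0; 0 0.015 0.005 0; 0 0.03 0.01 0; 0 0.035 0.011 0; 0 0.035 0.011 0; 0 0.035 0.011 0; 0 0.035 0.011 0; 0 0.035 0.011 0; 0 0.035 0.011 0; 0 0.035 0.011 0; 0 0.035 0.011 0; 0 0.035 0.011 0; 0 0.025 0.01 0; 0 0.015 0.005 0; 0 0 0 0; 0 0 0 0"

```text
clock: 6.15
position: [0.5924, 0.0856, 0.1638]
ee_rot: [0.001, 0.713, -0.001, 0.701]
ft_force: [-0.8, -0.6, -7.4]
grip_width: 0.489
```

```bash
python3 go.py .6097 .095 .13
```

```text
clk 6.15 p [0.5924 0.0856 0.1638] grip 0.489 F [-0.8 -0.6 -7.4] q [ 0.28  0.41 -0.63  1.59  0.25  1.24 -0.4 ]
toolx [-0.017 -0.    -1.   ] y [ 0.003  1.    -0.   ] z [ 1.    -0.003 -0.017] turn about tool x to jaw||X: -0.003
to [0.6097 0.095  0.13  ] tool shift [0.0335 0.0095 0.0178]
```

Emit:
play_rows:
  increments: "0 0.0095 0.018 0; 0.01 0 0 0; 0.01 0 0 0; 0 0 0 0; 0 0 0 0"

```text
clock: 6.65
position: [0.6082, 0.091, 0.1407]
ee_rot: [0.001, 0.715, -0.004, 0.7]
ft_force: [0.6, 0.2, -7.0]
grip_width: 0.49
```

```bash
python3 go.py .6097 .095 .095
cat > look.py <<'E'
from h import *
import sys
x0,x1,y0,y1=map(int,sys.argv[2:6])
c=camera(sys.argv[1]); g=c["img"][y0:y1,x0:x1]; s=min(780/(x1-x0),580/(y1-y0))
cv2.imwrite("pics/"+sys.argv[6]+".png",cv2.resize(g,None,fx=s,fy=s,interpolation=cv2.INTER_CUBIC))
for b,k in blobs(yellow(c)>0,8): print(np.round(b,1),k)
E
python3 look.py side 180 420 110 320 side3
```

```text
clk 6.65 p [0.6082 0.091  0.1407] grip 0.49 F [ 0.6  0.2 -7. ] q [ 0.25  0.47 -0.62  1.56  0.28  1.22 -0.42]
toolx [-0.021 -0.003 -1.   ] y [ 0.008  1.    -0.003] z [ 1.    -0.008 -0.021] turn about tool x to jaw||X: -0.008
to [0.6097 0.095  0.095 ] tool shift [0.0456 0.0041 0.0025]
[223.6 126.1] [222 125   4   3  11]
[232.7 141. ] [231 140   5   3  13]
[296.2 153.4] [292 151   9   6  47]
[393.7 183.2] [388 177  12  14  66]
[228.4 187.1] [225 185   7   5  31]
[436.6 209.6] [429 204  15  13 126]
[273.  243.9] [270 242   7   5  25]
[255.2 272.8] [253 271   6   5  25]
[276.6 334.5] [269 327  16  16 208]
```

View pics/side3.png

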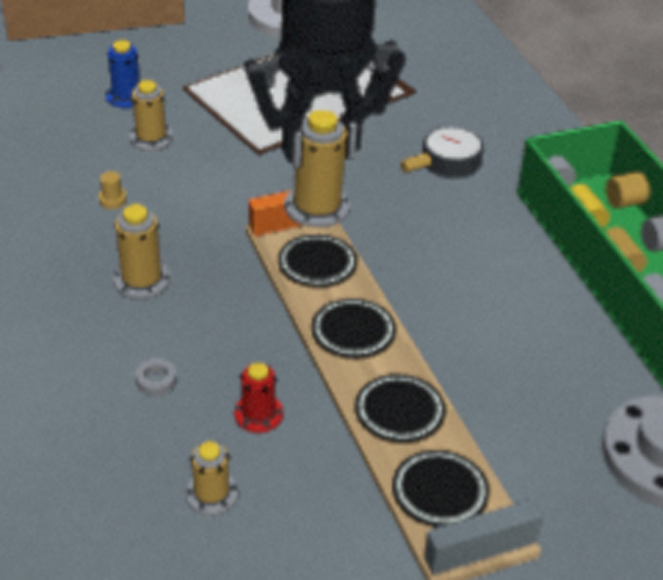

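The XL valve hangs upright over pad1 and clears the orange block. Next I'll descend and check the centring.

Emit:
play_rows:
  increments: "0.01 0.004 0.002 0; 0.015 0.001 0 0; 0.015 0.001 0 0; 0 0.001 0 0; 0 0.001 0 0"

```text
clock: 7.2
position: [0.609, 0.0987, 0.0968]
ee_rot: [0.002, 0.715, -0.004, 0.699]
ft_force: [0.6, 0.4, -6.8]
grip_width: 0.487
```

```bash
python3 go.py .6097 .095 .0757
cat > cap.py <<'E'
from h import *
import sys
# side-view cap near expected; args: expected x y, cap top z(above table)
x,y,z=map(float,sys.argv[1:4]); c=camera("side"); e=proj(c,[x,y,z-.003])
bs=sorted(blobs(yellow(c)>0,8),key=lambda b:np.linalg.norm(b[0]-e))[0]
q=onplane(c,bs[0],z-.003); print("exp px",np.round(e,1),"found",np.round(bs[0],1),bs[1][4],"cap xy (bias-corrected)",np.round(q[:2]+[.0003,.0028],4))
E
python3 cap.py .61 .094 .132
```

```text
clk 7.2 p [0.609  0.0987 0.0968] grip 0.487 F [ 0.6  0.4 -6.8] q [ 0.23  0.52 -0.61  1.6   0.31  1.15 -0.46]
toolx [-0.022 -0.004 -1.   ] y [ 0.008  1.    -0.004] z [ 1.    -0.008 -0.022] turn about tool x to jaw||X: -0.008
to [0.6097 0.095  0.0757] tool shift [ 0.0211 -0.0037  0.0012]
exp px [295.4 167.1] found [295.2 166.6] 50 cap xy (bias-corrected) [0.6104 0.0988]
```

Emit:
play_rows:
  increments: "0.008 -0.0045 0.002 0; 0.006 0 0 0; 0 0 0 0"

```text
clock: 7.55
position: [0.6111, 0.094, 0.0823]
ee_rot: [0.002, 0.714, -0.004, 0.7]
ft_force: [-0.5, -0.1, -6.3]
grip_width: 0.484
```

```bash
python3 go.py .611 .0945 .0757; python3 cap.py .61 .094 .118
```

```text
clk 7.55 p [0.6111 0.094  0.0823] grip 0.484 F [-0.5 -0.1 -6.3] q [ 0.23  0.53 -0.6   1.6   0.32  1.13 -0.46]
toolx [-0.021 -0.004 -1.   ] y [ 0.008  1.    -0.004] z [ 1.    -0.008 -0.021] turn about tool x to jaw||X: -0.008
to [0.611  0.0945 0.0757] tool shift [0.0066 0.0005 0.    ]
exp px [295.3 171.7] found [296.4 172.4] 45 cap xy (bias-corrected) [0.612  0.0931]
```

Emit:
play_rows:
  increments: "0.003 0.0005 0 0; 0.002 0 0 0; 0.001 0 0 0; 0 0 0 0"

```text
clock: 8.0
position: [0.6116, 0.0944, 0.0768]
ee_rot: [0.002, 0.714, -0.004, 0.7]
ft_force: [1.1, 0.5, -7.1]
grip_width: 0.489
```

```bash
python3 go.py .611 .0945 .0757; python3 cap.py .61 .094 .113
```

```text
clk 8.0 p [0.6116 0.0944 0.0768] grip 0.489 F [ 1.1  0.5 -7.1] q [ 0.23  0.54 -0.6   1.61  0.33  1.11 -0.46]
toolx [-0.019 -0.004 -1.   ] y [ 0.009  1.    -0.004] z [ 1.    -0.009 -0.019] turn about tool x to jaw||X: -0.009
to [0.611  0.0945 0.0757] tool shift [ 0.0011  0.0001 -0.0006]
exp px [295.2 173.4] found [296.4 174. ] 48 cap xy (bias-corrected) [0.6122 0.0935]
```

Emit:
play_rows:
  increments: "0.0012 0 -0.0005 0; 0.001 0 0 0; 0 0 0 0"

```text
clock: 8.35
position: [0.6118, 0.0948, 0.0766]
ee_rot: [0.002, 0.713, -0.004, 0.701]
ft_force: [-0.2, 0.9, -6.8]
grip_width: 0.489
```

```bash
python3 go.py .611 .0945 .0757
```

```text
clk 8.35 p [0.6118 0.0948 0.0766] grip 0.489 F [-0.2  0.9 -6.8] q [ 0.23  0.54 -0.6   1.61  0.33  1.11 -0.46]
toolx [-0.017 -0.004 -1.   ] y [ 0.009  1.    -0.004] z [ 1.    -0.009 -0.017] turn about tool x to jaw||X: -0.009
to [0.611  0.0945 0.0757] tool shift [ 0.0009 -0.0003 -0.0007]
```

Emit:
play_rows:
  increments: "0.002 0 -0.001 0; 0.002 0 0 0"

```text
clock: 8.55
position: [0.6118, 0.0953, 0.0761]
ee_rot: [0.002, 0.712, -0.004, 0.702]
ft_force: [-14.0, -3.5, 22.5]
grip_width: 0.485
```

```bash
python3 go.py .611 .0945 .0757
```

```text
clk 8.55 p [0.6118 0.0953 0.0761] grip 0.485 F [-14.   -3.5  22.5] q [ 0.23  0.54 -0.6   1.61  0.33  1.11 -0.46]
toolx [-0.014 -0.004 -1.   ] y [ 0.009  1.    -0.004] z [ 1.    -0.009 -0.014] turn about tool x to jaw||X: -0.009
to [0.611  0.0945 0.0757] tool shift [ 0.0004 -0.0008 -0.0008]
```

Contact is made: the vertical force went from -7 to +22 N. Next I'll relax and release.

Emit:
play_rows:
  increments: "0 0 0 0; 0 0 0 0"

```text
clock: 8.75
position: [0.6119, 0.0953, 0.0764]
ee_rot: [0.002, 0.712, -0.005, 0.702]
ft_force: [-0.3, 0.1, -7.2]
grip_width: 0.488
```

Emit:
play_rows:
  increments: "0 0 0 0; 0 0 0 0; 0 0 0 0; 0 0 0 0; 0 0 0 0; 0 0 0 0"
  hand: -1

```text
clock: 9.35
position: [0.6137, 0.0959, 0.0777]
ee_rot: [0.002, 0.71, -0.004, 0.704]
ft_force: [-0.8, -0.9, 0.9]
grip_width: 1.003
```

```bash
python3 go.py; python3 cap.py .61 .094 .113;python3 look.py side 180 420 110 320 side4
```

```text
clk 9.35 p [0.6137 0.0959 0.0777] grip 1.003 F [-0.8 -0.9  0.9] q [ 0.23  0.54 -0.6   1.61  0.33  1.11 -0.46]
toolx [-0.009 -0.003 -1.   ] y [ 0.009  1.    -0.003] z [ 1.    -0.009 -0.009] turn about tool x to jaw||X: -0.009
exp px [295.2 173.4] found [295.4 174.3] 47 cap xy (bias-corrected) [0.6095 0.093 ]
[223.6 126.1] [222 125   4   3  11]
[232.7 141. ] [231 140   5   3  13]
[295.4 174.2] [292 171   8   7  48]
[393.7 183.1] [388 177  12  14  66]
[228.4 187. ] [225 185   8   5  35]
[436.7 209.5] [429 204  15  13 127]
[273.  243.9] [271 242   6   5  23]
[255.2 272.9] [253 271   6   5  23]
[276.5 334.4] [269 327  16  16 206]
```

View pics/side4.png

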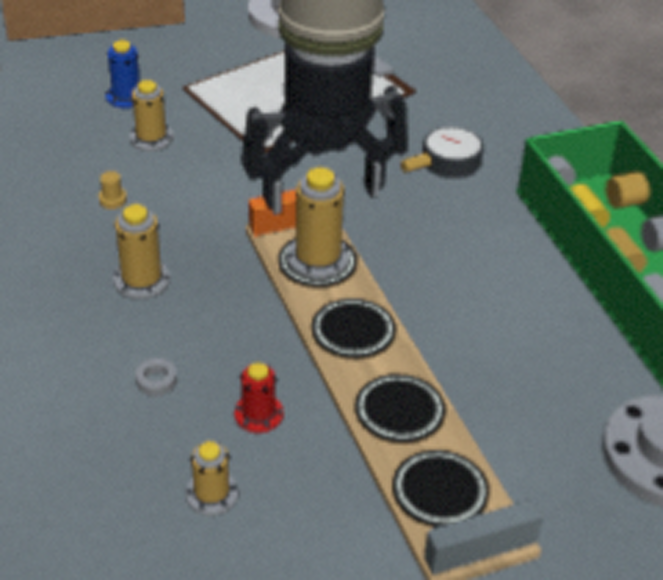

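XL stands upright on pad1 with its cap at about (0.6095, 0.093), against a pad centre of (0.6097, 0.094). Next is L.

Emit:
play_rows:
  increments: "-0.01 0 -0.003 0; -0.025 0 0 0; -0.03 0 0 0; -0.02 0 0 0; 0 0.005 -0.02 0; 0 0.01 -0.035 0; 0 0.01 -0.04 0; 0 0.01 -0.035 0; 0 0 -0.025 0; 0 0 -0.01 0; 0 0 0 0"

```text
clock: 10.55
position: [0.4396, 0.135, 0.1736]
ee_rot: [0.001, 0.708, -0.004, 0.706]
ft_force: [0.9, -1.1, 0.2]
grip_width: 1.0
```

```bash
python3 go.py .4457 .1297 .11 .4457 .1297 .048
```

```text
clk 10.55 p [0.4396 0.135  0.1736] grip 1.0 F [ 0.9 -1.1  0.2] q [ 0.32  0.07 -0.74  1.93  0.06  1.16 -0.44]
toolx [-0.003 -0.005 -1.   ] y [ 0.008  1.    -0.005] z [ 1.    -0.008 -0.003] turn about tool x to jaw||X: -0.008
to [0.4457 0.1297 0.11  ] tool shift [ 0.0636 -0.005   0.0064]
to [0.4457 0.1297 0.048 ] tool shift [ 0.1256 -0.0047  0.0066]
```

Emit:
play_rows:
  increments: "0.01 -0.005 0.006 -0.008; 0.025 0 0 0; 0.025 0 0 0; 0.012 0 0 0; 0 0 0 0"

```text
clock: 11.05
position: [0.4505, 0.1278, 0.099]
ee_rot: [-0.001, 0.707, -0.001, 0.707]
ft_force: [-1.0, -0.7, 0.5]
grip_width: 1.002
```

```bash
python3 go.py .4457 .1297 .048
```

```text
clk 11.05 p [0.4505 0.1278 0.099 ] grip 1.002 F [-1.  -0.7  0.5] q [ 0.3   0.19 -0.72  1.99  0.15  1.01 -0.5 ]
toolx [ 0.    -0.004 -1.   ] y [ 0.     1.    -0.004] z [ 1. -0.  0.] turn about tool x to jaw||X: -0.0
to [0.4457 0.1297 0.048 ] tool shift [ 0.051   0.0021 -0.0048]
```

Emit:
play_rows:
  increments: "0.015 0.002 -0.005 0; 0.018 0 0 0; 0.014 0 0 0; 0 0 0 0"

```text
clock: 11.45
position: [0.4486, 0.1298, 0.0522]
ee_rot: [-0.0, 0.706, -0.001, 0.708]
ft_force: [-0.1, -0.1, -0.1]
grip_width: 1.0
```

```bash
python3 go.py .4457 .1297 .048; python3 look.py side 180 420 110 320 side5
```

```text
clk 11.45 p [0.4486 0.1298 0.0522] grip 1.0 F [-0.1 -0.1 -0.1] q [ 0.27  0.27 -0.7   2.03  0.22  0.91 -0.56]
toolx [ 0.002 -0.002 -1.   ] y [ 0.001  1.    -0.002] z [ 1.    -0.001  0.002] turn about tool x to jaw||X: -0.001
to [0.4457 0.1297 0.048 ] tool shift [ 0.0042 -0.0001 -0.0029]
[295.4 174.3] [292 171   8   7  47]
[393.7 183. ] [388 177  12  14  66]
[228.3 187.1] [225 185   7   6  33]
[436.7 209.5] [429 204  15  13 127]
[273.  243.9] [271 242   6   5  23]
[255.3 272.9] [253 270   6   6  25]
[276.5 334.4] [269 327  16  16 208]
```

View pics/side5.png

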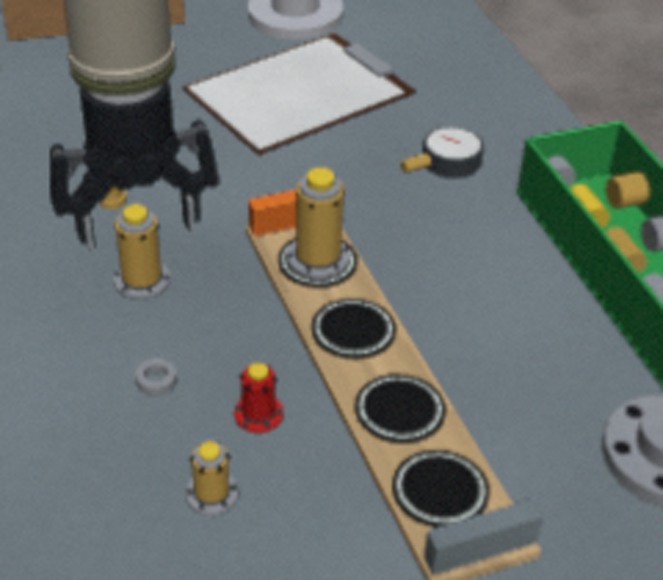

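The jaws straddle L, with its cap at side pixel (228,187). XL stands on pad1. I'll grip L now.

Emit:
play_rows:
  increments: "0.004 0 -0.003 0; 0 0 0 0; 0 0 0 0; 0 0 0 0; 0 0 0 0; 0 0 0 0; 0 0 0 0; 0 0 0 0; 0 0 0 0"
  hand: 1
  squeeze: 50

```text
clock: 12.4
position: [0.4474, 0.1303, 0.0511]
ee_rot: [-0.0, 0.705, -0.001, 0.709]
ft_force: [-0.6, 0.3, -2.7]
grip_width: 0.428
```

```bash
python3 go.py .6117 -.0035 .16; python3 cap.py .4457 .1297 .084
```

```text
clk 12.4 p [0.4474 0.1303 0.0511] grip 0.428 F [-0.6  0.3 -2.7] q [ 0.27  0.26 -0.7   2.04  0.22  0.9  -0.56]
toolx [ 0.006 -0.002 -1.   ] y [ 0.001  1.    -0.002] z [ 1.    -0.001  0.006] turn about tool x to jaw||X: -0.001
to [ 0.6117 -0.0035  0.16  ] tool shift [-0.1076 -0.1338  0.1652]
exp px [227.9 186.2] found [229. 187.] 31 cap xy (bias-corrected) [0.4479 0.1284]
```

Emit:
play_rows:
  increments: "-0.01 0 0 0; -0.025 0 0 0; -0.03 0 0 0; -0.02 -0.01 0 0; -0.01 -0.03 0 0; 0 -0.03 0.01 0; 0 -0.03 0.02 0; 0 -0.02 0.03 0; 0 -0.015 0.035 0; 0 0 0.035 0; 0 0 0.02 0; 0 0 0.01 0; 0 0 0 0"

```text
clock: 13.75
position: [0.6082, -0.011, 0.1543]
ee_rot: [-0.002, 0.707, -0.001, 0.707]
ft_force: [0.1, -0.1, -5.5]
grip_width: 0.428
```

```bash
python3 go.py .6117 -.0025 .09
```

```text
clk 13.75 p [ 0.6082 -0.011   0.1543] grip 0.428 F [ 0.1 -0.1 -5.5] q [ 0.39  0.41 -0.58  1.59  0.24  1.21 -0.23]
toolx [-0.    -0.004 -1.   ] y [-0.001  1.    -0.004] z [ 1.     0.001 -0.   ] turn about tool x to jaw||X: 0.001
to [ 0.6117 -0.0025  0.09  ] tool shift [0.0643 0.0088 0.0036]
```

Emit:
play_rows:
  increments: "0.01 0.009 0.003 0; 0.02 0 0 0; 0.02 0 0 0; 0.008 0 0 0; 0 0 0 0"

```text
clock: 14.25
position: [0.6081, 0.0012, 0.0934]
ee_rot: [-0.002, 0.708, -0.0, 0.706]
ft_force: [0.2, -1.0, -5.8]
grip_width: 0.429
```

```bash
python3 go.py .6112 -.0025 .0661;  python3 cap.py .6112 -.003 .122
```

```text
clk 14.25 p [0.6081 0.0012 0.0934] grip 0.429 F [ 0.2 -1.  -5.8] q [ 0.36  0.48 -0.56  1.64  0.28  1.1  -0.27]
toolx [-0.003 -0.003 -1.   ] y [-0.003  1.    -0.003] z [ 1.     0.003 -0.003] turn about tool x to jaw||X: 0.003
to [ 0.6112 -0.0025  0.0661] tool shift [ 0.0274 -0.0036  0.0032]
exp px [309.3 194.3] found [308.1 193. ] 43 cap xy (bias-corrected) [0.6102 0.0049]
```

```bash
python3 cap.py .6112 -.003 .1263
```

```text
exp px [309.4 192.8] found [308.1 192.8] 43 cap xy (bias-corrected) [0.6087 0.0008]
```

Emit:
play_rows:
  increments: "0.01 -0.004 0.003 0; 0.008 0 0 0; 0.003 0 0 0; 0 0 0 0"

```text
clock: 14.75
position: [0.6136, -0.0036, 0.0744]
ee_rot: [-0.002, 0.706, -0.001, 0.708]
ft_force: [-0.7, -0.6, -4.4]
grip_width: 0.429
```

```bash
python3 go.py .6112 -.0025 .0661;  python3 cap.py .6112 -.003 .105
```

```text
clk 14.75 p [ 0.6136 -0.0036  0.0744] grip 0.429 F [-0.7 -0.6 -4.4] q [ 0.36  0.51 -0.55  1.65  0.3   1.07 -0.28]
toolx [ 0.003 -0.003 -1.   ] y [-0.002  1.    -0.003] z [1.    0.002 0.003] turn about tool x to jaw||X: 0.002
to [ 0.6112 -0.0025  0.0661] tool shift [ 0.0083  0.0011 -0.0024]
exp px [309.  199.9] found [310.5 200.3] 40 cap xy (bias-corrected) [ 0.6143 -0.0025]
```

Emit:
play_rows:
  increments: "0.004 0.0015 -0.003 0; 0.003 0 0 0; 0 0 0 0"

```text
clock: 15.1
position: [0.6106, -0.0017, 0.0675]
ee_rot: [-0.002, 0.706, -0.0, 0.708]
ft_force: [-0.2, 0.7, -5.6]
grip_width: 0.425
```

```bash
python3 go.py .6112 -.0025 .0661
```

```text
clk 15.1 p [ 0.6106 -0.0017  0.0675] grip 0.425 F [-0.2  0.7 -5.6] q [ 0.36  0.51 -0.55  1.66  0.3   1.05 -0.28]
toolx [ 0.004 -0.003 -1.   ] y [-0.002  1.    -0.003] z [1.    0.002 0.004] turn about tool x to jaw||X: 0.002
to [ 0.6112 -0.0025  0.0661] tool shift [ 0.0015 -0.0008  0.0006]
```

Emit:
play_rows:
  increments: "0.002 -0.001 0.0005 0; 0.002 0 0 0"

```text
clock: 15.3
position: [0.6113, -0.0021, 0.0661]
ee_rot: [-0.002, 0.706, -0.0, 0.709]
ft_force: [-15.4, -2.1, 28.2]
grip_width: 0.431
```

Contact. Next I'll relax and release.

Emit:
play_rows:
  increments: "0 0 0 0; 0 0 0 0"

```text
clock: 15.5
position: [0.6119, -0.0022, 0.0671]
ee_rot: [-0.002, 0.705, -0.001, 0.709]
ft_force: [0.2, -0.5, -6.1]
grip_width: 0.429
```

Emit:
play_rows:
  increments: "0 0 0 0; 0 0 0 0; 0 0 0 0; 0 0 0 0; 0 0 0 0; 0 0 0 0"
  hand: -1

```text
clock: 16.1
position: [0.6139, -0.0022, 0.0687]
ee_rot: [-0.002, 0.704, -0.001, 0.711]
ft_force: [-0.8, -1.3, 0.6]
grip_width: 1.0
```

```bash
python3 go.py .506 .356 .17; python3 cap.py .6112 -.003 .099
```

```text
clk 16.1 p [ 0.6139 -0.0022  0.0687] grip 1.0 F [-0.8 -1.3  0.6] q [ 0.36  0.51 -0.55  1.66  0.3   1.05 -0.28]
toolx [ 0.01  -0.004 -1.   ] y [-0.002  1.    -0.004] z [1.    0.002 0.01 ] turn about tool x to jaw||X: 0.002
to [0.506 0.356 0.17 ] tool shift [-0.1037  0.358  -0.1062]
exp px [308.9 201.9] found [309.4 202.6] 42 cap xy (bias-corrected) [ 0.6117 -0.0029]
```

L is on pad2 with its cap at (0.6117, -0.0029), against a pad centre of (0.611, -0.0035). Next is M.

Emit:
play_rows:
  increments: "-0.01 0 -0.003 0; -0.025 0 0 0; -0.035 0 0 0; -0.03 0 0 0; -0.005 0.02 -0.01 0; 0 0.035 -0.01 0; 0 0.04 -0.01 0; 0 0.04 -0.01 0; 0 0.04 -0.01 0; 0 0.04 -0.01 0; 0 0.04 -0.01 0; 0 0.04 -0.01 0; 0 0.03 -0.01 0; 0 0.02 -0.01 0; 0 0.01 0 0; 0 0 0 0; 0 0 0 0"

```text
clock: 17.85
position: [0.4955, 0.37, 0.1795]
ee_rot: [-0.003, 0.704, 0.0, 0.711]
ft_force: [-0.3, 0.0, -0.2]
grip_width: 1.003
```

```bash
python3 go.py .506 .356 .09
```

```text
clk 17.85 p [0.4955 0.37   0.1795] grip 1.003 F [-0.3  0.  -0.2] q [-0.16  0.45 -0.73  1.53  0.32  1.28 -0.93]
toolx [ 0.01  -0.004 -1.   ] y [-0.005  1.    -0.004] z [1.    0.005 0.01 ] turn about tool x to jaw||X: 0.005
to [0.506 0.356 0.09 ] tool shift [ 0.0896 -0.0136  0.0096]
```

Emit:
play_rows:
  increments: "0.01 -0.013 0.009 0.005; 0.025 0 0 0; 0.025 0 0 0; 0.025 0 0 0; 0 0 0 0"

```text
clock: 18.35
position: [0.5139, 0.3431, 0.0896]
ee_rot: [0.002, 0.702, -0.009, 0.712]
ft_force: [-0.8, -0.6, -0.1]
grip_width: 0.998
```

```bash
python3 go.py .506 .356 .034;python3 look.py side 150 390 70 280 side6
```

```text
clk 18.35 p [0.5139 0.3431 0.0896] grip 0.998 F [-0.8 -0.6 -0.1] q [-0.15  0.53 -0.68  1.62  0.38  1.12 -0.94]
toolx [ 0.013 -0.01  -1.   ] y [ 0.015  1.    -0.01 ] z [ 1.    -0.015  0.013] turn about tool x to jaw||X: -0.015
to [0.506 0.356 0.034] tool shift [ 0.0554  0.0133 -0.0088]
[223.4 126.1] [221 125   5   3  12]
[232.9 140.9] [231 140   5   3  14]
[295.4 174.3] [292 171   8   7  47]
[393.7 183.1] [388 177  12  14  64]
[309.3 202.7] [306 200   8   7  43]
[436.6 209.5] [429 204  15  13 127]
[273. 244.] [270 242   7   5  23]
[255.2 272.9] [253 271   6   5  23]
[276.6 334.4] [269 327  16  16 208]
```

View pics/side6.png

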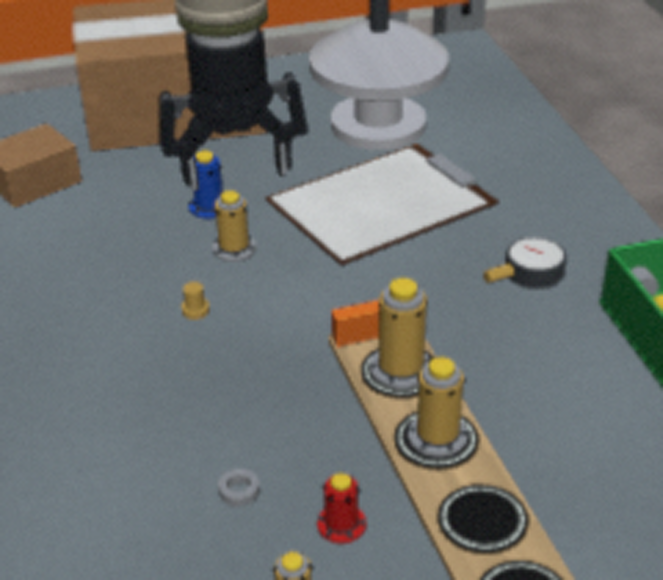

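Both placed valves stand well. The gripper is above M. The blue look-alike is close by, so I'll check the clearance.

```bash
python3 - <<'E'
from h import *
T=camera("top");S=camera("side")
print(tri(T,(135.7,223.1),S,(223.6,126.1)), tri(T,(167.1,220.4),S,(232.9,140.9)))
E
python3 go.py .506 .356 .06
```

```text
(array([0.49744495, 0.44646092, 0.06448834]), np.float64(0.001346652387566755)) (array([0.50642859, 0.3561516 , 0.06422124]), np.float64(0.0017799856425735263))
clk 18.5 p [0.515  0.3463 0.0945] grip 1.004 F [-0.6  1.3  0.8] q [-0.15  0.52 -0.68  1.62  0.38  1.12 -0.94]
toolx [ 0.018 -0.005 -1.   ] y [ 0.013  1.    -0.005] z [ 1.    -0.013  0.018] turn about tool x to jaw||X: -0.013
to [0.506 0.356 0.06 ] tool shift [ 0.0342  0.0098 -0.0098]
```

Emit:
play_rows:
  increments: "0.005 0.01 -0.01 -0.013; 0 0 0 0; 0.015 0 0 0; 0 0 0 0"

```text
clock: 18.9
position: [0.5061, 0.3587, 0.0768]
ee_rot: [-0.001, 0.699, -0.0, 0.715]
ft_force: [-0.9, -0.4, -1.1]
grip_width: 0.999
```

```bash
python3 go.py .506 .356 .034
```

```text
clk 18.9 p [0.5061 0.3587 0.0768] grip 0.999 F [-0.9 -0.4 -1.1] q [-0.17  0.54 -0.68  1.64  0.4   1.09 -0.97]
toolx [ 0.023 -0.002 -1.   ] y [-0.001  1.    -0.002] z [1.    0.001 0.023] turn about tool x to jaw||X: 0.001
to [0.506 0.356 0.034] tool shift [ 0.0428 -0.0027 -0.0011]
```

Emit:
play_rows:
  increments: "0.014 -0.003 -0.001 0; 0.014 0 0 0; 0.012 0 0 0; 0 0 0 0"

```text
clock: 19.3
position: [0.5058, 0.3549, 0.0325]
ee_rot: [-0.001, 0.699, -0.0, 0.715]
ft_force: [-0.4, -0.4, -0.5]
grip_width: 1.0
```

```bash
python3 go.py .506 .356 .034
```

```text
clk 19.3 p [0.5058 0.3549 0.0325] grip 1.0 F [-0.4 -0.4 -0.5] q [-0.19  0.59 -0.66  1.67  0.43  1.01 -0.99]
toolx [ 0.023 -0.003 -1.   ] y [-0.001  1.    -0.003] z [1.    0.001 0.023] turn about tool x to jaw||X: 0.001
to [0.506 0.356 0.034] tool shift [-0.0015  0.0011  0.0003]
```

Emit:
play_rows:
  increments: "-0.001 0.001 0 0; 0 0 0 0; 0 0 0 0; 0 0 0 0; 0 0 0 0; 0 0 0 0; 0 0 0 0; 0 0 0 0; 0 0 0 0; 0 0 0 0"
  hand: 1
  squeeze: 40

```text
clock: 20.3
position: [0.5059, 0.3563, 0.0342]
ee_rot: [-0.001, 0.699, -0.0, 0.715]
ft_force: [0.3, 0.4, -1.0]
grip_width: 0.376
```

```bash
python3 go.py .61 -.1 .17; python3 cap.py .506 .356 .07
```

```text
clk 20.3 p [0.5059 0.3563 0.0342] grip 0.376 F [ 0.3  0.4 -1. ] q [-0.19  0.59 -0.66  1.67  0.43  1.02 -0.99]
toolx [ 0.023 -0.002 -1.   ] y [-0.001  1.    -0.002] z [1.    0.001 0.023] turn about tool x to jaw||X: 0.001
to [ 0.61 -0.1   0.17] tool shift [-0.1324 -0.4567  0.1065]
exp px [232.4 140.2] found [232.3 141. ] 13 cap xy (bias-corrected) [0.5051 0.3546]
```

Emit:
play_rows:
  increments: "-0.01 0 0 0; -0.025 0 0 0; -0.035 0 0 0; -0.03 0 0 0; -0.025 -0.01 0 0; -0.005 -0.025 0 0; 0 -0.035 0 0; 0 -0.04 0 0; 0 -0.04 0 0; 0 -0.04 0 0; 0 -0.04 0.005 0; 0 -0.04 0.01 0; 0 -0.04 0.015 0; 0 -0.04 0.02 0; 0 -0.035 0.02 0; 0 -0.03 0.02 0; 0 -0.02 0.01 0; 0 -0.01 0 0; 0 0 0 0; 0 0 0 0"

```text
clock: 22.35
position: [0.6035, -0.1014, 0.1836]
ee_rot: [-0.005, 0.698, 0.003, 0.716]
ft_force: [-0.6, 0.5, -2.8]
grip_width: 0.377
```

```bash
python3 go.py .6145 -.104 .09
```

```text
clk 22.35 p [ 0.6035 -0.1014  0.1836] grip 0.377 F [-0.6  0.5 -2.8] q [ 0.51  0.37 -0.52  1.57  0.2   1.23 -0.04]
toolx [ 0.026 -0.003 -1.   ] y [-0.011  1.    -0.004] z [1.    0.011 0.026] turn about tool x to jaw||X: 0.011
to [ 0.6145 -0.104   0.09  ] tool shift [ 0.0938 -0.0024  0.0085]
```

Emit:
play_rows:
  increments: "0.01 -0.002 0.009 0.01; 0.02 0 0 0; 0.025 0 0 0; 0.025 0 0 0; 0.01 0 0 0; 0 0 0 0"

```text
clock: 22.95
position: [0.6163, -0.0947, 0.0908]
ee_rot: [-0.004, 0.697, 0.003, 0.717]
ft_force: [-0.0, 0.7, -3.9]
grip_width: 0.372
```

```bash
python3 go.py .6145 -.1045 .0492
python3 - <<'E'
import subprocess
from h import *
p=get_obs()["position"]; print(subprocess.run(["python3","cap.py",str(p[0]),str(p[1]),str(p[2]+.0358)],capture_output=True,text=True).stdout)
E
python3 look.py side 200 420 130 320 side7
```

```text
clk 22.95 p [ 0.6163 -0.0947  0.0908] grip 0.372 F [-0.   0.7 -3.9] q [ 0.47  0.48 -0.5   1.63  0.26  1.07 -0.09]
toolx [ 0.028 -0.001 -1.   ] y [-0.009  1.    -0.002] z [1.    0.009 0.028] turn about tool x to jaw||X: 0.009
to [ 0.6145 -0.1045  0.0492] tool shift [ 0.0416 -0.0097 -0.0031]
exp px [326.4 218.1] found [326.2 219.1] 33 cap xy (bias-corrected) [ 0.6151 -0.0945]

[223.6 126.1] [222 125   4   3  11]
[295.4 174.3] [292 171   8   7  47]
[393.7 183.2] [388 177  12  14  63]
[436.6 209.5] [429 204  15  13 127]
[326.4 218.6] [323 216   8   6  34]
[273.1 244. ] [271 242   6   5  22]
[255.4 273. ] [253 271   6   5  25]
[276.5 334.5] [269 327  16  16 207]
```

View pics/side7.png

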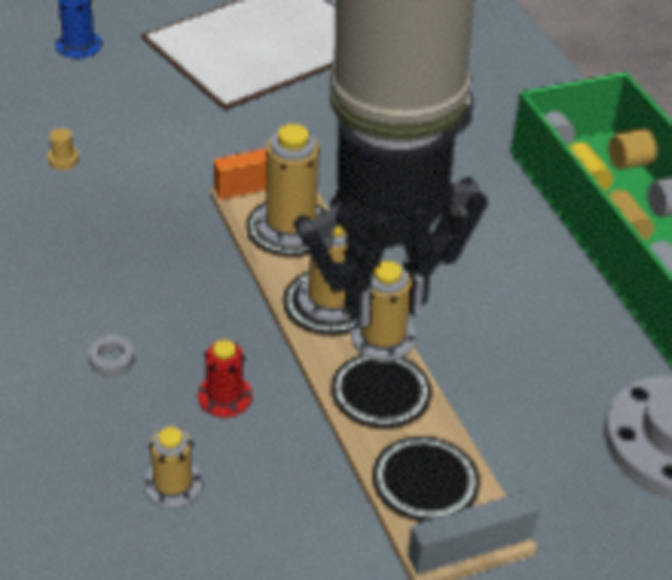

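The M valve is upright over pad3 but about 10 mm too far towards +y. I'll correct that and lower.

Emit:
play_rows:
  increments: "0.005 -0.01 -0.003 0; 0.012 0 0 0; 0.01 0 0 0; 0 0 0 0"

```text
clock: 23.45
position: [0.6168, -0.107, 0.0667]
ee_rot: [-0.004, 0.694, 0.001, 0.72]
ft_force: [-0.2, 0.3, -3.5]
grip_width: 0.374
```

```bash
cat > st.py <<'E'
import subprocess,sys
from h import *
dz=float(sys.argv[1]); print(subprocess.run(["python3","go.py"]+sys.argv[2:],capture_output=True,text=True).stdout)
p=get_obs()["position"]; print(subprocess.run(["python3","cap.py",str(p[0]),str(p[1]),str(p[2]+dz)],capture_output=True,text=True).stdout)
E
python3 st.py .0358 .6145 -.105 .0492
```

```text
clk 23.45 p [ 0.6168 -0.107   0.0667] grip 0.374 F [-0.2  0.3 -3.5] q [ 0.48  0.51 -0.49  1.65  0.27  1.01 -0.08]
toolx [ 0.036 -0.003 -0.999] y [-0.007  1.    -0.004] z [0.999 0.008 0.036] turn about tool x to jaw||X: 0.008
to [ 0.6145 -0.105   0.0492] tool shift [ 0.0174  0.002  -0.0029]

this script no longer has the robotException ignored in: <_io.TextIOWrapper mode='rw' encoding='UTF-8'>
Traceback (most recent call last):
BrokenPipeError: [Errno 32] Broken pipe
```

Emit:
play_rows:
  increments: "0.006 0.002 -0.003 0; 0.006 0 0 0; 0 0 0 0"

```text
clock: 23.75
position: [0.6139, -0.1046, 0.0535]
ee_rot: [-0.004, 0.694, 0.002, 0.72]
ft_force: [0.0, -1.0, -3.1]
grip_width: 0.377
```

```bash
python3 go.py .6145 -.105 .0492; python3 cap.py .6145 -.105 .089
```

```text
clk 23.75 p [ 0.6139 -0.1046  0.0535] grip 0.377 F [ 0.  -1.  -3.1] q [ 0.48  0.52 -0.49  1.67  0.28  0.99 -0.09]
toolx [ 0.035 -0.003 -0.999] y [-0.008  1.    -0.003] z [0.999 0.008 0.035] turn about tool x to jaw||X: 0.008
to [ 0.6145 -0.105   0.0492] tool shift [ 0.0043 -0.0004  0.0004]
exp px [326.1 234. ] found [325.8 234.6] 37 cap xy (bias-corrected) [ 0.6133 -0.1037]
```

Emit:
play_rows:
  increments: "0.003 -0.001 0.001 0; 0.002 0 0 0; 0 0 0 0"

```text
clock: 24.1
position: [0.6161, -0.1055, 0.0495]
ee_rot: [-0.004, 0.694, 0.002, 0.72]
ft_force: [-0.5, 0.7, -1.7]
grip_width: 0.379
```

```bash
python3 go.py .6145 -.105 .0492
```

```text
clk 24.1 p [ 0.6161 -0.1055  0.0495] grip 0.379 F [-0.5  0.7 -1.7] q [ 0.48  0.52 -0.48  1.67  0.28  0.98 -0.09]
toolx [ 0.037 -0.004 -0.999] y [-0.008  1.    -0.004] z [0.999 0.008 0.037] turn about tool x to jaw||X: 0.008
to [ 0.6145 -0.105   0.0492] tool shift [ 0.0002  0.0005 -0.0016]
```

Emit:
play_rows:
  increments: "0.002 0 -0.002 0"

```text
clock: 24.2
position: [0.616, -0.1056, 0.0493]
ee_rot: [-0.004, 0.692, 0.001, 0.721]
ft_force: [0.9, 0.1, 18.6]
grip_width: 0.376
```

```bash
python3 go.py .6145 -.105 .0492
```

```text
clk 24.2 p [ 0.616  -0.1056  0.0493] grip 0.376 F [ 0.9  0.1 18.6] q [ 0.48  0.52 -0.48  1.67  0.29  0.98 -0.1 ]
toolx [ 0.041 -0.004 -0.999] y [-0.008  1.    -0.004] z [0.999 0.008 0.041] turn about tool x to jaw||X: 0.008
to [ 0.6145 -0.105   0.0492] tool shift [-0.      0.0006 -0.0015]
```

Contact. Next I'll relax and release.

Emit:
play_rows:
  increments: "0 0 0 0; 0 0 0 0"

```text
clock: 24.4
position: [0.6166, -0.1056, 0.0501]
ee_rot: [-0.004, 0.692, 0.001, 0.722]
ft_force: [0.7, 0.0, -3.5]
grip_width: 0.373
```

Emit:
play_rows:
  increments: "0 0 0 0; 0 0 0 0; 0 0 0 0; 0 0 0 0; 0 0 0 0; 0 0 0 0"
  hand: -1

```text
clock: 25.0
position: [0.6172, -0.1056, 0.0505]
ee_rot: [-0.004, 0.691, 0.001, 0.723]
ft_force: [0.0, 0.0, -0.4]
grip_width: 1.0
```

```bash
python3 go.py .4445 -.1365 .15; python3 cap.py .6145 -.105 .085
```

```text
clk 25.0 p [ 0.6172 -0.1056  0.0505] grip 1.0 F [ 0.   0.  -0.4] q [ 0.48  0.52 -0.48  1.67  0.28  0.98 -0.1 ]
toolx [ 0.044 -0.004 -0.999] y [-0.008  1.    -0.005] z [0.999 0.008 0.044] turn about tool x to jaw||X: 0.008
to [ 0.4445 -0.1365  0.15  ] tool shift [-0.1069 -0.03   -0.1683]
exp px [326.  235.3] found [327.8 236.1] 35 cap xy (bias-corrected) [ 0.6176 -0.1057]
```

M is on pad3, with its cap about 2 mm from the pad centre. The last one is S, next to the red look-alike at (0.51, -0.065), which must stay untouched.

Emit:
play_rows:
  increments: "-0.01 0 -0.004 0; -0.025 0 0 0; -0.035 0 0 0; -0.03 0 0 0; -0.01 -0.005 -0.02 0; 0 -0.01 -0.035 0; 0 -0.01 -0.04 0; 0 -0.005 -0.035 0; 0 0 -0.025 0; 0 0 -0.01 0; 0 0 0 0; 0 0 0 0"

```text
clock: 26.25
position: [0.4372, -0.1364, 0.1638]
ee_rot: [-0.006, 0.689, 0.0, 0.725]
ft_force: [1.0, -0.1, -0.2]
grip_width: 1.001
```

```bash
python3 go.py .4445 -.1365 .08
python3 - <<'E'
from h import *
T=camera("top");S=camera("side")
print(tri(T,(335.2,243.3),S,(255.3,272.9)),tri(T,(311.7,223.1),S,(273,243.9)))
E
```

```text
clk 26.25 p [ 0.4372 -0.1364  0.1638] grip 1.001 F [ 1.  -0.1 -0.2] q [ 0.73  0.02 -0.52  2.    0.01  1.08  0.21]
toolx [ 0.05  -0.008 -0.999] y [-0.009  1.    -0.008] z [0.999 0.009 0.05 ] turn about tool x to jaw||X: 0.009
to [ 0.4445 -0.1365  0.08  ] tool shift [0.0841 0.0005 0.0031]
(array([ 0.44453017, -0.13648884,  0.05067134]), np.float64(0.0010351871340514409)) (array([ 0.50363856, -0.06726327,  0.05149104]), np.float64(0.0013071288521000193))
```

Emit:
play_rows:
  increments: "0.01 0 0.003 0.009; 0.02 0 0 0; 0.025 0 0 0; 0.02 0 0 0; 0 0 0 0"

```text
clock: 26.85
position: [0.4489, -0.1345, 0.0839]
ee_rot: [-0.002, 0.689, -0.001, 0.725]
ft_force: [0.2, 0.5, 0.1]
grip_width: 0.997
```

```bash
python3 go.py .4445 -.1365 .022;python3 look.py side 180 420 180 390 side8
```

```text
clk 26.85 p [ 0.4489 -0.1345  0.0839] grip 0.997 F [0.2 0.5 0.1] q [ 0.7   0.15 -0.53  2.05  0.09  0.91  0.13]
toolx [ 0.052 -0.004 -0.999] y [-0.002  1.    -0.004] z [0.999 0.002 0.052] turn about tool x to jaw||X: 0.002
to [ 0.4445 -0.1365  0.022 ] tool shift [ 0.0616 -0.0017 -0.0076]
[295.4 174.3] [292 171   8   7  47]
[393.8 183. ] [388 177  12  14  66]
[309.4 202.6] [306 200   8   6  42]
[436.6 209.5] [429 204  15  13 126]
[327.7 236.2] [325 233   7   7  34]
[272.6 244.4] [271 243   4   4  15]
[255.3 273. ] [253 271   6   5  24]
[276.6 334.5] [269 327  16  16 206]
```

View pics/side8.png

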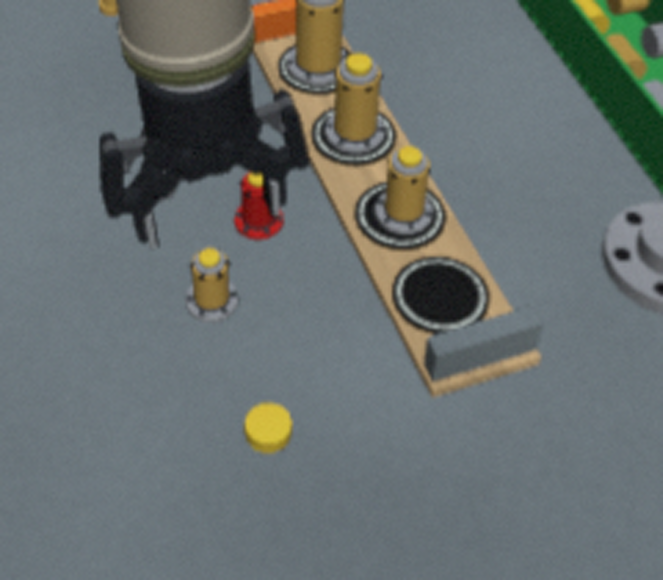

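The three placed valves are upright. The gripper is above S at (255,273), clear of the red one at (273,244). I'll descend.

Emit:
play_rows:
  increments: "0.01 -0.002 -0.007 0.002; 0.015 0 0 0; 0.015 0 0 0; 0 0 0 0"

```text
clock: 27.3
position: [0.446, -0.1375, 0.045]
ee_rot: [-0.002, 0.687, -0.002, 0.727]
ft_force: [-0.8, -0.0, 0.6]
grip_width: 1.002
```

```bash
python3 go.py .4445 -.1365 .022
```

```text
clk 27.3 p [ 0.446  -0.1375  0.045 ] grip 1.002 F [-0.8 -0.   0.6] q [ 0.69  0.21 -0.52  2.09  0.13  0.82  0.1 ]
toolx [ 0.057 -0.005 -0.998] y [ 0.     1.    -0.005] z [ 0.998 -0.     0.057] turn about tool x to jaw||X: -0.0
to [ 0.4445 -0.1365  0.022 ] tool shift [ 0.0229  0.0011 -0.0028]
```

Emit:
play_rows:
  increments: "0.012 0.001 -0.003 0; 0.01 0 0 0; 0 0 0 0"

```text
clock: 27.6
position: [0.4447, -0.1372, 0.0227]
ee_rot: [-0.002, 0.686, -0.002, 0.728]
ft_force: [-0.4, 0.6, -0.1]
grip_width: 1.001
```

Emit:
play_rows:
  increments: "0 0 0 0; 0 0 0 0; 0 0 0 0; 0 0 0 0; 0 0 0 0; 0 0 0 0; 0 0 0 0; 0 0 0 0; 0 0 0 0; 0 0 0 0"
  hand: 1
  squeeze: 30

```text
clock: 28.6
position: [0.4448, -0.1374, 0.0244]
ee_rot: [-0.002, 0.686, -0.003, 0.728]
ft_force: [-1.4, 0.9, 1.5]
grip_width: 0.323
```

```bash
python3 go.py .6135 -.193 .15; python3 cap.py .4445 -.1365 .056;python3 look.py side 180 420 180 390 side9
```

```text
clk 28.6 p [ 0.4448 -0.1374  0.0244] grip 0.323 F [-1.4  0.9  1.5] q [ 0.68  0.24 -0.51  2.11  0.16  0.77  0.07]
toolx [ 0.059 -0.007 -0.998] y [ 0.001  1.    -0.007] z [ 0.998 -0.001  0.059] turn about tool x to jaw||X: -0.001
to [ 0.6135 -0.193   0.15  ] tool shift [-0.1151 -0.0563  0.1758]
exp px [255.  272.2] found [254.8 272.7] 23 cap xy (bias-corrected) [ 0.4441 -0.1349]
[295.4 174.3] [292 171   8   7  47]
[393.8 183.2] [388 177  12  14  66]
[309.2 202.5] [306 200   8   6  42]
[436.6 209.5] [429 204  15  13 124]
[327.7 236.2] [325 233   7   7  34]
[254.7 272.7] [252 271   6   5  24]
[276.5 334.4] [269 327  16  16 206]
```

View pics/side9.png

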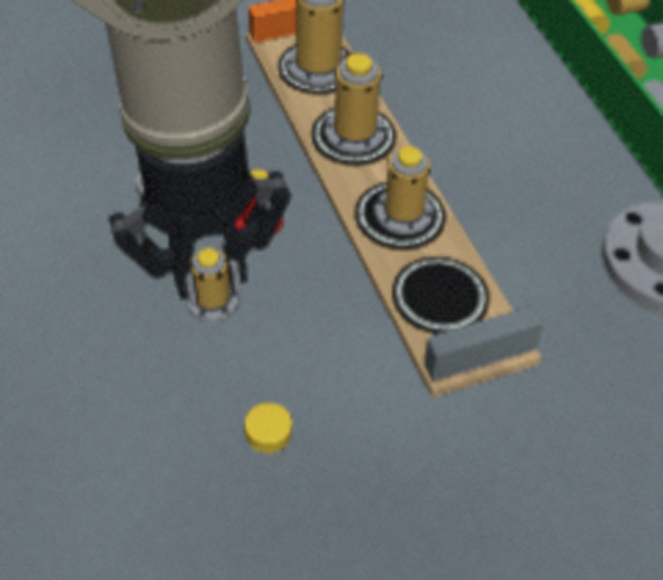

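S is gripped (opening 0.32, about 27 mm), and the red look-alike is clear of the jaws. I'll lift and carry it to pad4.

Emit:
play_rows:
  increments: "-0.01 0 0 0; -0.02 0 0 0; -0.03 0 0 0; -0.03 0 0 0; -0.02 -0.01 0.005 0; 0 -0.02 0.02 0; 0 -0.02 0.03 0; 0 -0.008 0.035 0; 0 0 0.035 0; 0 0 0.03 0; 0 0 0.015 0; 0 0 0 0; 0 0 0 0"

```text
clock: 30.0
position: [0.6123, -0.1971, 0.1547]
ee_rot: [-0.002, 0.685, -0.003, 0.728]
ft_force: [-0.6, -0.1, -1.4]
grip_width: 0.316
```

```bash
python3 go.py .613 -.1938 .07
```

```text
clk 30.0 p [ 0.6123 -0.1971  0.1547] grip 0.316 F [-0.6 -0.1 -1.4] q [ 0.62  0.43 -0.48  1.55  0.21  1.15  0.1 ]
toolx [ 0.061 -0.007 -0.998] y [ 0.001  1.    -0.007] z [ 0.998 -0.001  0.061] turn about tool x to jaw||X: -0.001
to [ 0.613  -0.1938  0.07  ] tool shift [ 0.0846  0.0039 -0.0045]
```

Emit:
play_rows:
  increments: "0.01 0.004 -0.004 0; 0.02 0 0 0; 0.025 0 0 0; 0.02 0 0 0; 0.005 0 0 0; 0 0 0 0"

```text
clock: 30.6
position: [0.6069, -0.1935, 0.0713]
ee_rot: [-0.002, 0.686, -0.004, 0.728]
ft_force: [-0.2, 0.7, -2.2]
grip_width: 0.319
```

```bash
python3 go.py .613 -.1938 .0394; python3 cap.py .613 -.193 .103; python3 look.py side 220 420 170 350 side10
```

```text
clk 30.6 p [ 0.6069 -0.1935  0.0713] grip 0.319 F [-0.2  0.7 -2.2] q [ 0.6   0.5  -0.46  1.64  0.25  1.    0.06]
toolx [ 0.059 -0.009 -0.998] y [ 0.003  1.    -0.009] z [ 0.998 -0.002  0.059] turn about tool x to jaw||X: -0.002
to [ 0.613  -0.1938  0.0394] tool shift [0.0322 0.     0.0042]
exp px [342.1 258.6] found [338.8 259.9] 27 cap xy (bias-corrected) [ 0.6055 -0.1913]
[223.6 126.1] [222 125   4   3  11]
[295.4 174.3] [292 171   8   7  47]
[393.8 183.2] [388 177  12  14  66]
[309.3 202.6] [306 200   8   6  41]
[436.6 209.5] [429 204  14  13 126]
[273. 244.] [271 242   5   5  21]
[338.8 259.5] [336 257   6   6  28]
[276.6 334.5] [269 327  16  16 206]
```

View pics/side10.png

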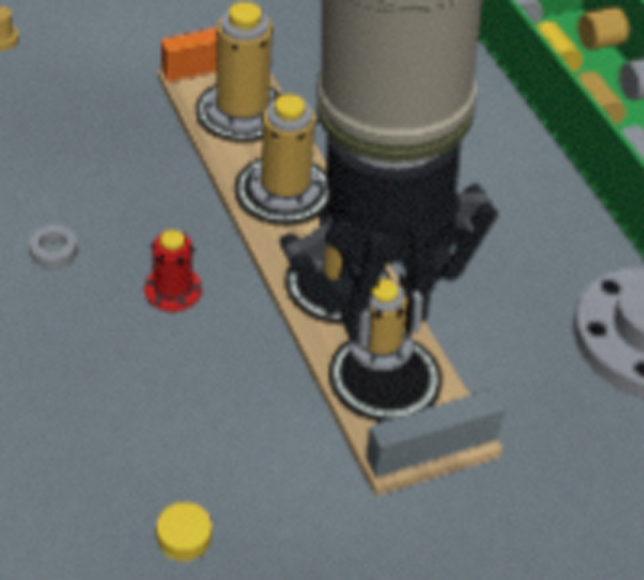

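Emit:
play_rows:
  increments: "0.008 -0.001 0.005 0; 0.01 0 0 0; 0.006 0 0 0; 0 0 0 0"

```text
clock: 31.1
position: [0.6161, -0.1956, 0.0496]
ee_rot: [-0.003, 0.684, -0.005, 0.73]
ft_force: [0.1, -0.1, -1.6]
grip_width: 0.32
```

```bash
python3 go.py .613 -.1945 .0394; python3 cap.py .613 -.193 .077
```

```text
clk 31.1 p [ 0.6161 -0.1956  0.0496] grip 0.32 F [ 0.1 -0.1 -1.6] q [ 0.59  0.54 -0.45  1.63  0.27  0.96  0.05]
toolx [ 0.064 -0.011 -0.998] y [ 0.003  1.    -0.011] z [ 0.998 -0.003  0.064] turn about tool x to jaw||X: -0.003
to [ 0.613  -0.1945  0.0394] tool shift [ 0.01    0.0012 -0.0038]
exp px [340.9 267.1] found [342.5 266.6] 28 cap xy (bias-corrected) [ 0.617  -0.1898]
```

Emit:
play_rows:
  increments: "0.004 0 -0.004 0; 0.003 0 0 0; 0 0 0 0"

```text
clock: 31.45
position: [0.6125, -0.1957, 0.0425]
ee_rot: [-0.003, 0.684, -0.005, 0.73]
ft_force: [-0.3, 0.6, -1.2]
grip_width: 0.32
```

```bash
python3 go.py .613 -.195 .0394; python3 cap.py .613 -.193 .075
```

```text
clk 31.45 p [ 0.6125 -0.1957  0.0425] grip 0.32 F [-0.3  0.6 -1.2] q [ 0.59  0.54 -0.45  1.65  0.28  0.95  0.05]
toolx [ 0.065 -0.011 -0.998] y [ 0.003  1.    -0.011] z [ 0.998 -0.002  0.065] turn about tool x to jaw||X: -0.003
to [ 0.613  -0.195   0.0394] tool shift [0.0031 0.0007 0.0003]
exp px [340.8 267.7] found [340.4 269.5] 27 cap xy (bias-corrected) [ 0.6107 -0.1944]
```

Emit:
play_rows:
  increments: "0.002 0.001 0.001 0; 0.002 0 0 0; 0 0 0 0"

```text
clock: 31.8
position: [0.6146, -0.1948, 0.0401]
ee_rot: [-0.003, 0.683, -0.005, 0.73]
ft_force: [1.0, 0.6, -1.3]
grip_width: 0.318
```

```bash
python3 go.py .613 -.195 .0394
```

```text
clk 31.8 p [ 0.6146 -0.1948  0.0401] grip 0.318 F [ 1.   0.6 -1.3] q [ 0.59  0.55 -0.45  1.65  0.28  0.94  0.04]
toolx [ 0.067 -0.012 -0.998] y [ 0.004  1.    -0.012] z [ 0.998 -0.003  0.067] turn about tool x to jaw||X: -0.003
to [ 0.613  -0.195   0.0394] tool shift [ 0.0006 -0.0002 -0.0017]
```

Emit:
play_rows:
  increments: "0.002 0 -0.002 0; 0.001 0 0 0"

```text
clock: 32.0
position: [0.6153, -0.195, 0.04]
ee_rot: [-0.004, 0.681, -0.006, 0.732]
ft_force: [-3.9, 1.4, 6.4]
grip_width: 0.32
```

```bash
python3 go.py .613 -.195 .0394
```

```text
clk 32.0 p [ 0.6153 -0.195   0.04  ] grip 0.32 F [-3.9  1.4  6.4] q [ 0.59  0.55 -0.45  1.65  0.28  0.93  0.04]
toolx [ 0.072 -0.013 -0.997] y [ 0.003  1.    -0.013] z [ 0.997 -0.002  0.072] turn about tool x to jaw||X: -0.002
to [ 0.613  -0.195   0.0394] tool shift [ 0.0005 -0.     -0.0023]
```

Contact. I'll release S.

Emit:
play_rows:
  increments: "0 0 0 0; 0 0 0 0; 0 0 0 0; 0 0 0 0; 0 0 0 0; 0 0 0 0; 0 0 0 0"
  hand: -1

```text
clock: 32.7
position: [0.616, -0.195, 0.0402]
ee_rot: [-0.004, 0.681, -0.006, 0.733]
ft_force: [-0.3, 0.6, 0.5]
grip_width: 1.001
```

```bash
python3 go.py; python3 cap.py .613 -.193 .071; python3 look.py side 220 420 170 350 side11
```

```text
clk 32.7 p [ 0.616  -0.195   0.0402] grip 1.001 F [-0.3  0.6  0.5] q [ 0.59  0.55 -0.45  1.65  0.28  0.93  0.04]
toolx [ 0.073 -0.013 -0.997] y [ 0.003  1.    -0.013] z [ 0.997 -0.002  0.074] turn about tool x to jaw||X: -0.002
exp px [340.6 269. ] found [342.7 269.7] 26 cap xy (bias-corrected) [ 0.6166 -0.193 ]
[295.4 174.3] [292 171   8   7  47]
[393.7 183.1] [388 177  12  14  64]
[309.3 202.5] [306 200   8   6  43]
[436.5 209.6] [429 204  15  13 127]
[273.3 244. ] [271 242   6   5  23]
[342.7 269.7] [340 267   6   6  26]
[276.5 334.5] [269 327  16  16 205]
```

View pics/side11.png

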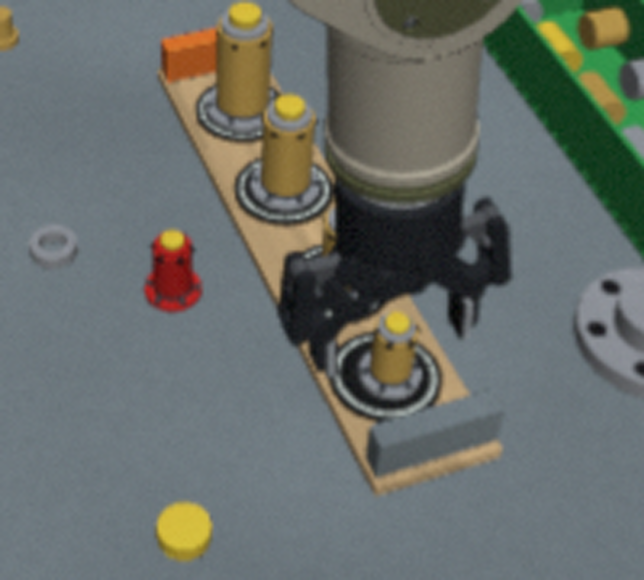

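All four valves are placed. I'll retreat upwards and sideways, then check in both views.

Emit:
play_rows:
  increments: "-0.01 0 0 0; -0.02 0 0.002 0; -0.03 0 0.002 0; -0.035 0 0.002 0; -0.035 0 0 0; -0.03 -0.02 0 0; -0.01 -0.035 -0.01 0; 0 -0.035 -0.02 0; 0 -0.035 -0.03 0; 0 -0.035 -0.03 0; 0 -0.03 -0.03 0; 0 -0.02 -0.02 0; 0 0 0 0; 0 0 0 0"

```text
clock: 34.2
position: [0.465, -0.4081, 0.2207]
ee_rot: [-0.007, 0.678, -0.005, 0.735]
ft_force: [0.6, 0.5, -0.2]
grip_width: 1.002
```

```bash
python3 go.py
python3 - <<'E'
from h import *
T=camera("top");S=camera("side")
cv2.imwrite("pics/topF.png",cv2.resize(T["img"][150:270,110:430],None,fx=2.4,fy=2.4,interpolation=cv2.INTER_CUBIC))
cv2.imwrite("pics/sideF.png",cv2.resize(S["img"][110:350,180:440],None,fx=2.4,fy=2.4,interpolation=cv2.INTER_CUBIC))
P=dict(XL=(.6097,.094),L=(.6108,-.0035),M=(.6153,-.1054),S=(.6146,-.1928)); H=dict(XL=.098,L=.084,M=.07,S=.056)
B={n:blobs(yellow(c)>0,6) for n,c in(("T",T),("S",S))}
for k,(x,y) in P.items():
    X=[x,y,.015+H[k]-.003]
    px={n:min((b[0] for b in B[n]),key=lambda q:np.linalg.norm(q-proj(c,X))) for n,c in(("T",T),("S",S))}
    print(k,"px",np.round(px["T"],1),np.round(px["S"],1),"tri",np.round(tri(T,px["T"],S,px["S"])[0],4),"top",np.round(onplane(T,px["T"],X[2])[:2],4),"pad",x,y,"ztarget",X[2]-.004)
E
```

```text
clk 34.2 p [ 0.465  -0.4081  0.2207] grip 1.002 F [ 0.6  0.5 -0.2] q [ 0.99  0.3  -0.4   1.56  0.09  1.23  0.59]
toolx [ 0.082 -0.017 -0.997] y [-0.002  1.    -0.017] z [0.997 0.004 0.082] turn about tool x to jaw||X: 0.004
XL px [256.7 183.5] [393.7 183.1] tri [0.7163 0.0371 0.1013] top [0.6094 0.0945] pad 0.6097 0.094 ztarget 0.106
L px [290.6 184.1] [343.9 269.8] tri [ 0.6884 -0.0184 -0.1606] top [ 0.6113 -0.0028] pad 0.6108 -0.0035 ztarget 0.092
M px [325.6 183.5] [343.9 269.8] tri [ 0.6498 -0.1204 -0.031 ] top [ 0.6168 -0.1058] pad 0.6153 -0.1054 ztarget 0.078
S px [355. 185.] [343.9 269.8] tri [ 0.618  -0.1948  0.0653] top [ 0.6157 -0.1939] pad 0.6146 -0.1928 ztarget 0.064
```

View pics/topF.png

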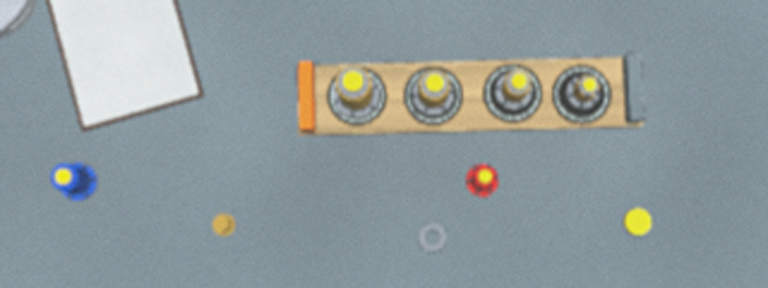

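View pics/sideF.png

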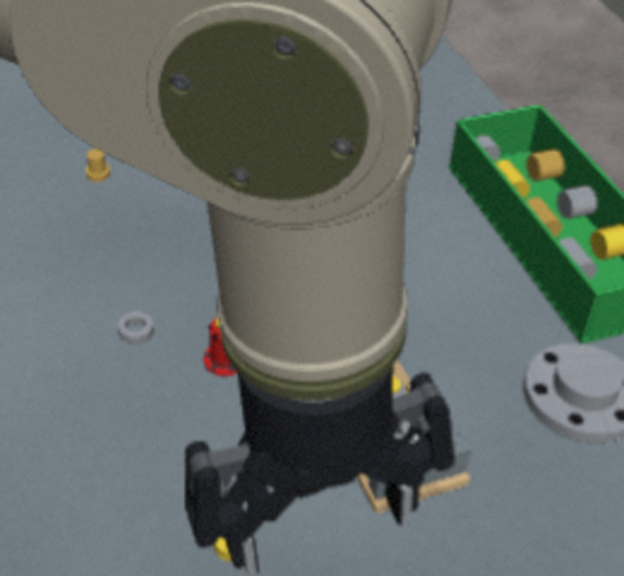

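In the top view, all four caps are within about 2 mm of their pad centres, in falling order from the orange block. The red and blue look-alikes are where they were. The arm blocks the side view of the row, so those side matches don't count; side views taken after each release showed every valve upright. The gripper is at z = 0.22 and touching nothing, so I'll hand in.

Run:
```python
from workcell import workorder
print(workorder.hand_in())
```

```text
the job is handed in; nothing more can be done
None
```

I stood the four valves on the board in order of height from the orange block: XL on pad1, L on pad2, M on pad3 and S on pad4. Each was lowered until the force reading showed contact and only then released. I handed the job in at about 34 s; no verdict was given.

**What the last checks showed:**
- **Position:** The final top view puts each valve's cap within about 2 mm of its pad centre (XL 0.6, L 0.9, M 1.6, S 1.6 mm).
- **Upright:** Side pictures after XL, L and M were released, and again after S, showed the valves standing upright.
- **Look-alikes:** The red and blue look-alikes were not moved.
- **Arm:** The gripper was clear of everything at z = 0.22 m.

**What failed or disagreed:**
- **Final side view:** The retracted arm blocked the row, so the two-view check of position and height at the end could not be used. The end result rests on the top view and the earlier side pictures.
- **Tool tilt:** The tool's tilt grew to about 0.07 rad by the time S was placed, and the moves cannot correct it. S was therefore set down slightly tilted, but it stood upright once released.

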